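# Load the drying drawer and start the timer

### The arm

A 7-joint arm with a two-finger parallel gripper is mounted at the origin on a cart in front of the work surface, level with it; the furniture and walls round the work are solid. World frame = base frame: x ahead of the robot, y to its left, z up, the work surface at z = 0. Lengths are in mm, angles in rad, forces in N, time in s.
With the tool pointing down it reaches from about 400 to 875 mm from the base axis. Payload 4.4 kg.
Tool frame: the origin (TCP) lies at the very end of the fingers, on their centre line; the grasp point (between the pads) lies 19 mm behind it; z points along the fingers, x is the direction in which the jaws open and shut, and the axes are right-handed (so a half turn about z gives the same grasp; the last joint's range is limited). The gripper opens to 85 mm and grips with 20 to 120 N. Pads are 22 mm wide; open, the fingers measure 114 mm over their backs; the gripper's body (76 mm by 85 mm) begins 54 mm behind the grasp point. The pads swing forward as they close: fully open they stand 13 mm farther back than shut.
Start: joints at [-1.246, 0.628, 0.038, 1.517, -0.027, 0.996, -0.02], TCP at [247.581, 601.017, 231.313] pointing down, gripper open.
Joint ranges: [-3.06, 3.06], [-0.37, 2.12], [-1.25, 1.32], [0.18, 2.47], [-1.1, 4.24], [0.23, 1.98], [-2.94, 2.94]. Speed limits (rad/s): [2.57, 2.57, 3.14, 3.14, 3.14, 3.14, 3.14].

### API

Orientations are given as [roll, pitch, yaw] about the fixed x, y, z axes, in that order (R = Rz(yaw) Ry(pitch) Rx(roll)).
In Python, from cell import telemetry, get_image, get_calibration, ctrl gives the robot as it stands. The module is installed in compiled form; this text tells all that it offers.
- The arm moves only by the tool arm_command, never from a script. Its arguments are lists of equal length, an entry for each row: "rot": the turn, a rotation vector about the world's x, y, z in degrees, a list of three; "slide": the shift along the world's x, y, z in mm, a list of three; "gripper": the finger opening in mm, from 0 to 85.4. A call has 1 to 5 rows; each row shifts and turns the pose as measured when the row begins; what a row does not reach is not made up. A row lasts 1/12 s, in which the tool goes at most 41.7 mm and 7.16 degrees, less where a joint would pass 70% of its speed; a pose out of reach is approached as far as the arm can. A call with a gripper value outside its range is refused whole. The fingers move at their own pace and stop on an object; the grip force is fixed at half the most. Time passes only in rows, so rows that do not move let the fingers close. It gives the time, the measured TCP pose, the force and the opening at its end, in the units of the state.
- telemetry.read_state(): the state, without advancing time (a new reading comes with each control period).
- get_image(name): name is "scene" or "top" or "wrist"; returns (picture, depth): 384x512x3 uint8, red, green, blue; 384x512 float32, mm along the optical axis (not along the pixel's ray), 0 where there is no reading.
- get_calibration(name): a dict with "fx", "fy", "cx", "cy" (pixels), "xyz" and "attitude" of the camera in the world. Camera axes: x right, y up, looking along -z (the intrinsics and any distortion apply to the point x, -y, -z); pixel columns grow to the right and rows downward; lengths in mm; the calibration is good to about 2 mm. The wrist camera is an equidistant fisheye: a pixel r from the principal point sees the ray r / f radians off the axis. A picture is of the moment at which its call begins: read the wrist's pose just before it. get_calibration takes no time and is no camera call; for the wrist camera it gives the pose at the moment of the call.
- ctrl.finish_job(): hands the job in, once; it reports no verdict.
The state is a dict: "clock": time; "qpos": joint angles; "qd": joint speeds; "tau": joint torques, N m; "eef_pos": TCP position; "tool_rot": TCP orientation; "force": force on the tool from outside, world axes, zero at the start; "torque": the same for the moment, N m; "width": finger opening in mm.
Only numpy, scipy, OpenCV 4.12 (cv2) and the standard library are available. Lean on these libraries where they do the work, as an engineer would, in place of code of your own. Each camera call takes 0.05 s, during which the arm holds its last target.

### The job

Pull the drying cabinet's drawer open, stand all the small glasses from the strip in front of the sink in it upright on its floor, mouth down as they are now, and push the drawer fully shut. Then square the loose kitchen timer up with its back against the wooden stop and press its front button fully in while the stop holds it; let the button spring out again and leave the timer standing against the stop. Do not knock any glass over, and leave everything else where it is, including the glasses at the back.

Things in the scene. Friction and masses are not known exactly. Their poses are not given: they have to be found in the camera images.
- cabinet: grey countertop drying cabinet, fixed, 170 deep (x) x 230 wide (y) x 98 high, flat top; origin at the centre of its underside on the worktop; its open front faces its own -x and is closed by the white drawer front
- drawer (a joint): how far the drawer is pulled out along the cabinet's -x, in m: 0 fully shut, 0.15 fully out; it may start a little ajar; friction about 1.5 N, stays where it is left
- drawer_handle (a point): middle of the steel bar handle on the drawer front: a level bar 10 thick and 110 long along y, its centre line 40 in front of the white drawer front and 30 below the cabinet's top; x points into the cabinet, z up
- drawer_floor (a point): centre of the drawer's inner floor (14 above the worktop), moves with the drawer; axes as the cabinet's. The free inside runs 69 either way in x and 95 either way in y; side and back walls stand 24 over the floor, the white front (20 thick) stands 82 over the floor. When the drawer is fully out the whole inside lies in front of the cabinet. The handle is at x = -129 from here
- button_cap (a point): centre of the outer face of the timer's round grey button, 22 diameter, 22 above the timer's foot, standing 10 out of the timer's front (-x) face; it moves in along the timer's +x
- button (a joint): how far the button is pressed, in m: 0 out, 0.006 fully in; a spring brings it back, about 1.3 N at first and 5.2 N fully in, which is more than the loose timer's friction
- timer_mid (a point): centre of the loose white kitchen timer, 45 deep (x) x 60 wide (y) x 62 high, 0.3 kg, standing on the worktop; its front with a dark blank display and the button faces its own -x, flat back at x = +22.5; z up
- timer_back (a point): point on the timer's back face, centre of width, 30 above its foot; axes as the timer's
- stop_face (a point): point on the front face of the fixed wooden stop (a bar 100 wide along y, 20 thick, 50 high, standing on the worktop), centre of width, 30 above the worktop; the face looks along its own -x, z up
- stop: the fixed wooden stop; origin under the middle of the bar, the front face at x = -10; axes as stop_face's
- timer: the timer, origin at the centre of its underside; axes as timer_mid's
- small_glass_0_mid (a point): centre (half-way up) of a small clear glass standing mouth down: 50 diameter at the foot, narrowing to about 44 at the top, 63 high, 0.07 kg; starts on the strip of worktop between the sink and the front edge; may be absent
- small_glass_1_mid (a point): as small_glass_0_mid, for another such glass; may be absent
- small_glass_2_mid (a point): as small_glass_0_mid, for another such glass; may be absent
- small_glass_3_mid (a point): as small_glass_0_mid, for another such glass; may be absent
- pepper_pot: small glass pepper pot with grey top, 44 across, 90 high; not part of the job, leave it alone; origin at its underside
- tin_can: round tin, 75 across, 58 high; not part of the job, leave it alone; origin at its underside

How it is judged (in metres and radians):
On the way, in this order (a step that is already met when the one before it is completed fails the run):
1. the drawer is pulled open at least 100 mm (value of joint drawer above 0.1 m), for 0.2 s.
2. every small glass stands inside the drawer and the drawer is shut (x of small_glass_0_mid in the frame of drawer_floor between -0.07 and 0.07 m and y of small_glass_0_mid in the frame of drawer_floor between -0.096 and 0.096 m and z of small_glass_0_mid in the frame of drawer_floor between 0.026 and 0.038 m and angle between each of small_glass_0_mid, small_glass_1_mid, small_glass_2_mid, small_glass_3_mid's own z axis and vertical below 0.15 rad and x of small_glass_1_mid in the frame of drawer_floor between -0.07 and 0.07 m and y of small_glass_1_mid in the frame of drawer_floor between -0.096 and 0.096 m and z of small_glass_1_mid in the frame of drawer_floor between 0.026 and 0.038 m and x of small_glass_2_mid in the frame of drawer_floor between -0.07 and 0.07 m and y of small_glass_2_mid in the frame of drawer_floor between -0.096 and 0.096 m and z of small_glass_2_mid in the frame of drawer_floor between 0.026 and 0.038 m and x of small_glass_3_mid in the frame of drawer_floor between -0.07 and 0.07 m and y of small_glass_3_mid in the frame of drawer_floor between -0.096 and 0.096 m and z of small_glass_3_mid in the frame of drawer_floor between 0.026 and 0.038 m and value of joint drawer below 0.005 m), for 0.3 s.
3. the timer is square against the stop, pressed on it, and its button is fully in (x of timer_back in the frame of stop_face between -0.004 and 0.004 m and y of timer_back in the frame of stop_face between -0.04 and 0.04 m and angle between the x axis of timer_mid and the x axis of stop_face, either way round below 0.2 rad and angle between timer_mid's own z axis and vertical below 0.15 rad and contact force between timer and stop above 2 N and value of joint button above 0.0045 m), for 0.1 s.
At the end, for the whole second after the job is handed in: every small glass stands upright (within 8 degrees) on the drawer's floor, the drawer is shut to 5 mm; the timer stands upright on the worktop, its back within 12 mm of the stop's face, square to it within 11 degrees, its middle within 40 mm of the stop's middle, its button out; all at rest (all of step 2 and x of timer_back in the frame of stop_face between -0.012 and 0.004 m and y of timer_back in the frame of stop_face between -0.04 and 0.04 m and angle between the x axis of timer_mid and the x axis of stop_face, either way round below 0.2 rad and angle between timer_mid's own z axis and vertical below 0.15 rad and value of joint button below 0.0015 m and height (world z) of timer below 0.006 m and linear speed of each of small_glass_0, small_glass_1, small_glass_2, small_glass_3, timer below 0.02 m/s); the robot touches nothing.
It fails at once if a small glass is knocked over (angle between any of small_glass_0_mid, small_glass_1_mid, small_glass_2_mid, small_glass_3_mid's own z axis and vertical above 0.8 rad).
It fails at once if another thing on the worktop is moved by more than 30 mm (distance of any of pepper_pot, tin_can from where it was at the start of the episode above 0.03 m).
Of small_glass_0, small_glass_1, small_glass_2, small_glass_3 only 2 to 4 are there at a start; the rules pass over those that are not, and their reading is None.
At some moment in a run one of timer may be knocked a few centimetres aside while the robot is not near it.
It also fails if it takes over 210 s, if anything falls off the work surface, if the arm or the gripper's body presses on something with over 40 N, if the wrist force passes 120 N, or if a joint passes its speed limit or range.

## Working session

There is one attempt and no reset: what is moved stays moved. The work goes in short steps, Python scripts to look and compute and a tool call to move; the robot and the scene stay as the last step left them, time stands still between calls to the robot, and variables do not carry over. Pictures are saved under pics/ and viewed, and the job is handed in when it is done.

Besides the shell and the picture viewer there is one more tool, called after "Request:" by a JSON object that holds its "fn" and its "kwargs". arm_command: Moves the arm, as the interface text tells. Its arguments: {"type":"object","properties":{"rot":{"type":"array"},"slide":{"type":"array"},"gripper":{"type":"array"}},"required":["rot","slide","gripper"]}

```bash
mkdir -p pics; ls; python3 - <<'E'
from cell import telemetry, get_image, get_calibration, ctrl
import cv2,numpy as np
s=telemetry.read_state();print(s)
for n in ["scene","top","wrist"]:
    c=get_calibration(n);print(n,c)
    im,d=get_image(n);cv2.imwrite(f"pics/{n}0.png",im[:,:,::-1]);np.savez(f"pics/{n}0.npz",im=im,d=d,c=c)
E
```

```text
pics
{'clock': 0.0, 'qpos': array([-1.245763  ,  0.62933958,  0.03841822,  1.51838828, -0.02702683,
        0.99633585, -0.01999479]), 'qd': array([-0.00071981,  0.00089541, -0.00140122, -0.00065069, -0.00062941,
        0.00032577, -0.00064024]), 'tau': array([-4.24277723e-04, -5.63388956e+01,  1.22595035e+00, -1.93443453e+01,
        1.09368085e-02,  1.03181438e-02, -7.01233461e-06]), 'eef_pos': array([247.32971263, 600.40316663, 230.38643553]), 'tool_rot': array([-3.14158239e+00,  1.95423844e-03,  1.17997235e+00]), 'force': array([ 0.325174  ,  0.29757952, -0.33158253]), 'torque': array([0.00283155, 0.00364003, 0.04835868]), 'width': 85.84533662842125}
scene {'fx': 363.70588316404616, 'fy': 363.70588316404616, 'cx': 255.8386220087751, 'cy': 191.2702855709968, 'xyz': array([ 161.42896523, -545.63721041,  896.94928522]), 'attitude': array([ 0.71271607, -0.01094175, -0.65978762])}
top {'fx': 368.83194692073454, 'fy': 368.83194692073454, 'cx': 259.13097860252026, 'cy': 196.2777153511817, 'xyz': array([ 437.87533226,   10.03517187, 1490.14196657]), 'attitude': array([ 0.12357028, -0.00830386, -1.58082644])}
wrist {'fx': 297.3186396354542, 'fy': 297.3186396354542, 'cx': 252.73950324495712, 'cy': 194.67535423621442, 'xyz': array([171.49691051, 631.42808653, 372.83925144]), 'attitude': array([-0.3272184 ,  0.00172996,  1.17908881])}
```

View pics/scene0.png

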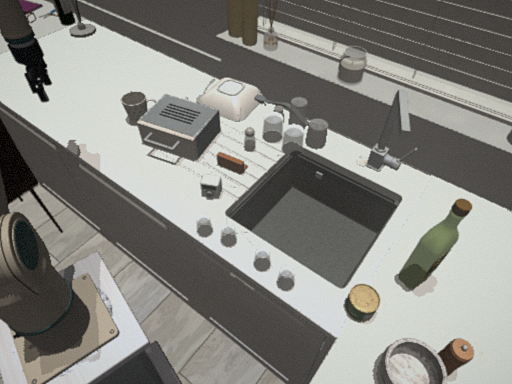

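View pics/top0.png

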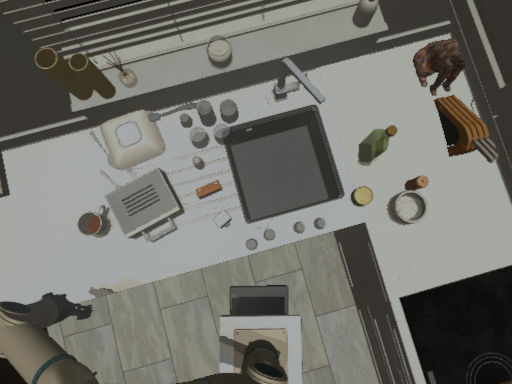

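View pics/wrist0.png

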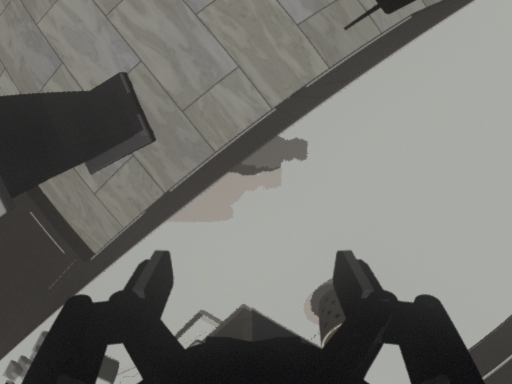

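```bash
cat > h.py <<'E'
from cell import telemetry, get_image, get_calibration, ctrl
import cv2,numpy as np
from scipy.spatial.transform import Rotation as R
def load(f):
    z=np.load(f,allow_pickle=True);return z['im'],z['d'],z['c'].item()
def snap(n,f):
    c=get_calibration(n);im,d=get_image(n);cv2.imwrite(f"pics/{f}.png",im[:,:,::-1]);np.savez(f"pics/{f}.npz",im=im,d=d,c=c);return im,d,c
def rays(c,u,v,fish=False):
    u=np.asarray(u,float);v=np.asarray(v,float)
    x=(u-c['cx'])/c['fx'];y=(v-c['cy'])/c['fy']
    if fish:
        r=np.hypot(x,y)+1e-12;t=np.tan(np.minimum(r,1.5))/r;x=x*t;y=y*t
    return np.stack([x,-y,-np.ones_like(x)],-1)   # depth 1 along axis
def Rc(c): return R.from_euler('xyz',c['attitude']).as_matrix()
def cloud(d,c,fish=False):
    v,u=np.mgrid[0:d.shape[0],0:d.shape[1]]
    p=rays(c,u,v,fish)*d[...,None]
    w=p@Rc(c).T+c['xyz'];w[d<=0]=np.nan;return w
def onplane(c,u,v,z,fish=False):
    r=rays(c,u,v,fish)@Rc(c).T
    t=(z-c['xyz'][2])/r[...,2];return c['xyz']+r*t[...,None]
def proj(c,p,fish=False):
    q=(np.asarray(p,float)-c['xyz'])@Rc(c)
    x=q[...,0]/-q[...,2];y=-q[...,1]/-q[...,2]
    if fish:
        r=np.hypot(x,y)+1e-12;t=np.arctan(r)/r;x=x*t;y=y*t
    return np.stack([c['fx']*x+c['cx'],c['fy']*y+c['cy']],-1)
def grid(n_w,im,x0,x1,y0,y1,res=1.0): # ortho picture helper
    pass
E
python3 - <<'E'
from h import *
for n,box in [("top",(95,230,95,260)),("top",(300,240,180,60)),("scene",(130,310,85,300))]:
    pass
im,d,c=load("pics/top0.npz")
w=cloud(d,c);print(np.nanmedian(w[200:240,20:60,2]), w[232,170], w[205,310])
cv2.imwrite("pics/t_crop.png",cv2.resize(im[90:265,90:350,::-1],None,fx=3,fy=3,interpolation=cv2.INTER_CUBIC))
im,d,c=load("pics/scene0.npz");w=cloud(d,c);print(w[250,240],w[180,190])
cv2.imwrite("pics/s_crop.png",cv2.resize(im[75:305,115:345,::-1],None,fx=2.6,fy=2.6,interpolation=cv2.INTER_CUBIC))
E
```

```text
-0.7327611427552938 [481.46283925 354.56455815   2.34540173] [ 598.9986433  -231.15401235 -139.02363018]
[ 4.72376670e+02 -8.69274325e+01 -2.25405516e-01] [ 4.99869306e+02  2.33505260e+02 -1.50861935e-01]
```

View pics/t_crop.png

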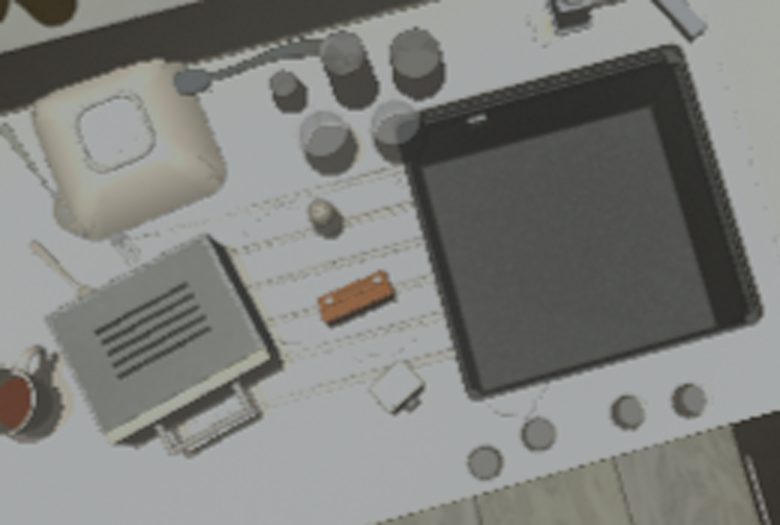

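View pics/s_crop.png

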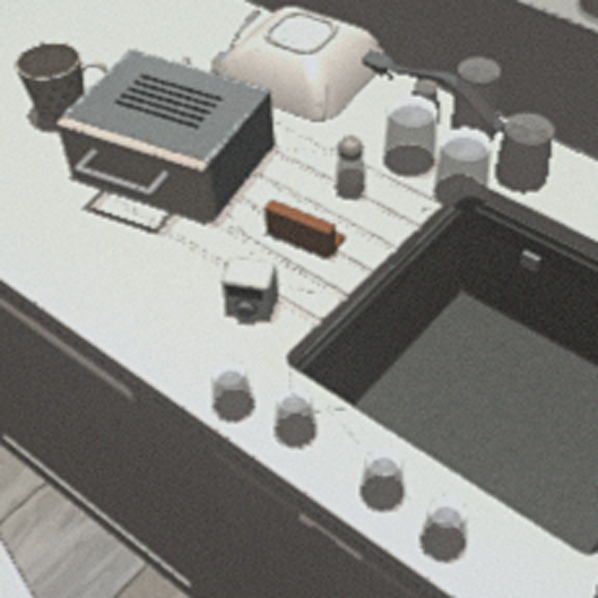

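```bash
python3 - <<'E'
from h import *
W={}
for n in ["top","scene"]:
    im,d,c=load(f"pics/{n}0.npz");w=cloud(d,c);W[n]=w
    p=w.reshape(-1,3);p=p[~np.isnan(p[:,2])]
    # cabinet top
    m=(p[:,2]>90)&(p[:,2]<106)&(p[:,0]>350)&(p[:,0]<750)&(p[:,1]>180)&(p[:,1]<620)
    q=p[m];
    # ortho mask, largest component
    g=np.zeros((440,400),np.uint8)
    ij=((q[:,:2]-[350,180])).astype(int);g[ij[:,1],ij[:,0]]=255
    g=cv2.morphologyEx(g,cv2.MORPH_CLOSE,np.ones((9,9)))
    k,l,st,ce=cv2.connectedComponentsWithStats(g)
    i=1+np.argmax(st[1:,4]);r=cv2.minAreaRect(np.argwhere(l==i)[:,::-1].astype(np.float32))
    print(n,"cab top",np.array(r[0])+[350,180],r[1:],np.median(q[:,2]))
    # others, heights between 15..90
    m=(p[:,2]>12)&(p[:,2]<110)&(p[:,0]>350)&(p[:,0]<800)&(p[:,1]>-350)&(p[:,1]<450)
    q=p[m];g=np.zeros((800,450),np.uint8);h=np.full((800,450),-1.)
    ij=((q[:,:2]-[350,-350])).astype(int);g[ij[:,1],ij[:,0]]=255
    np.maximum.at(h,(ij[:,1],ij[:,0]),q[:,2])
    g=cv2.morphologyEx(g,cv2.MORPH_CLOSE,np.ones((7,7)))
    k,l,st,ce=cv2.connectedComponentsWithStats(g)
    for i in range(1,k):
        if st[i,4]<150: continue
        r=cv2.minAreaRect(np.argwhere(l==i)[:,::-1].astype(np.float32))
        print("  ",np.round(np.array(r[0])+[350,-350],1),np.round(r[1],1),round(r[2],1),"zmax",h[l==i].max().round(1))
E
```

```text
top cab top [591.73197937 439.0809021 ] ((187.48487854003906, 231.03848266601562), 28.201629638671875) 98.00848981043839
   [ 507.6 -242.7] [39.5 39.5] 71.6 zmax 72.0
   [ 495.  -160.6] [40.1 40.6] 59.0 zmax 70.5
   [466.5 -44. ] [44. 43.] 90.0 zmax 70.7
   [429.9  25.6] [44.9 44.9] 43.2 zmax 67.8
   [526.5 138.1] [54.6 58.5] 42.9 zmax 69.1
   [641.2 194. ] [21.7 99. ] 23.4 zmax 58.2
   [755.2 236.2] [35.5 37.4] 84.3 zmax 93.4
   [585.4 404.1] [232.3 176.4] 27.6 zmax 107.8
   [790.5 431.5] [35. 17.] 90.0 zmax 35.4
scene cab top [589.14369202 443.0741272 ] ((190.73318481445312, 233.96861267089844), 28.27912712097168) 96.68556124339631
   [ 503.9 -244.3] [40.7 40.8] 69.4 zmax 64.8
   [ 489.7 -163.6] [41.3 40.1] 9.5 zmax 64.9
   [461.1 -43. ] [40.1 42.8] 9.1 zmax 65.1
   [425.   27.5] [40.5 40.7] 21.8 zmax 66.2
   [524.2 141.5] [57.2 59.1] 42.3 zmax 64.3
   [637.3 197.4] [ 22.7 101.2] 21.9 zmax 53.3
   [749.9 238.2] [33.1 38.9] 26.6 zmax 92.6
   [588.  373.5] [272. 151.] 0.0 zmax 102.8
   [795.8 432.2] [15.6 38.8] 27.4 zmax 32.4
```

```bash
python3 - <<'E'
from h import *
a=np.deg2rad(28.2);ex=np.array([np.cos(a),np.sin(a)]);ey=np.array([-ex[1],ex[0]])
for n in ["top","scene"]:
    im,d,c=load(f"pics/{n}0.npz");w=cloud(d,c)
    p=w.reshape(-1,3);p=p[~np.isnan(p[:,2])]
    u=(p[:,:2]-[595,440])@ex;v=(p[:,:2]-[595,440])@ey
    m=(abs(v)<110)&(u>-200)&(u<110)&(p[:,2]>85);print(n,"top u",np.percentile(u[m],[0.5,99.5]),"v",)
    m=(abs(v)<130)&(u>-80)&(u<80)&(p[:,2]>90);print(" v",np.percentile(v[m],[0.5,99.5]))
    m=(abs(v)<50)&(u>-200)&(u<-118)&(p[:,2]>30)&(p[:,2]<100)
    print(" bar",m.sum(),np.median(u[m]),np.percentile(u[m],[5,95]),np.percentile(p[m,2],[5,50,95]))
    m=(abs(v)<100)&(u>-200)&(u<-118)&(p[:,2]>50)&(p[:,2]<100);print(" barv",np.percentile(v[m],[1,99]))
    for lo in (-70,-30,0,30,):
        m=(v>lo)&(v<lo+40)&(u>-200)&(u<-60)&(p[:,2]>30);print(lo,np.histogram(u[m],np.arange(-170,-60,6))[0], end=' ')
        m2=m&(u<-80);print(np.round(np.percentile(u[m&(p[:,2]>85)],1),1))
E
```

```text
top top u [-95.62336281  88.58873472] v
 v [-113.06740017  113.99713794]
 bar 70 -135.90684244302972 [-140.00861867 -131.17653131] [66.17671435 71.33711824 76.86822955]
 barv [-58.13003801  57.94090494]
-70 [ 0  0  0  0  0 14  8  4  4  5  3  5 38 19 14 19 17 15] -95.7
-30 [ 0  0  0  0  2 18  8  0  0  0  0  0 37 15 17 18 18 17] -96.3
0 [ 0  0  0  0  2 18  8  0  0  0  0  0 41 14 20 16 19 18] -95.8
30 [ 0  0  0  0  0 15  8  4  3  5  4  4 39 16 17 20 16 20] -95.9
scene top u [-97.04120832  88.60538214] v
 v [-109.27197035  119.92402092]
 bar 75 -137.63366128166183 [-140.94731424 -132.68913422] [65.99740951 70.46410033 73.52135355]
 barv [-53.22789655  64.25119627]
-70 [  0   0   0   0   1  15   4   4   5   4   4   8 120  21  12  14  19  12] -98.4
-30 [  0   0   0   0   6  18   6   0   0   0   0   3 123  16  14  19  11  11] -96.4
0 [  0   0   0   0   4  20   3   0   0   0   0   3 123  22  12  17  13  12] -96.6
30 [  0   0   0   0   4  18   5   6   4   6   3  10 121  18  13  17  18   8] -97.4
```

Request:
{"fn": "arm_command", "kwargs": {"rot": [[0,0,-5],[0,0,-5],[0,0,-5],[0,0,-5],[0,0,-5]], "slide": [[28,-28,0],[28,-28,0],[28,-28,0],[28,-28,0],[28,-28,0]], "gripper": [34,34,34,34,34]}}

```text
clock: 0.57
eef_pos: [378.1, 464.5, 228.2]
tool_rot: [-3.131, 0.002, 0.748]
force: [0.8, -0.0, -0.2]
width: 33.9
```

Request:
{"fn": "arm_command", "kwargs": {"rot": [[0,0,-5],[0,0,-5],[0,0,-4.5],[0,0,0],[0,0,0]], "slide": [[28,-26,0],[28,-26,-10],[28,-24,-20],[10,-10,-25],[0,0,-5]], "gripper": [34,34,34,34,34]}}

```text
clock: 0.98
eef_pos: [484.0, 365.2, 169.3]
tool_rot: [-3.138, -0.006, 0.465]
force: [-0.7, -0.9, -0.6]
width: 34.2
```

```bash
python3 - <<'E'
from h import *
s=telemetry.read_state();print(s['eef_pos'],np.rad2deg(s['tool_rot']))
im,d,c=snap("wrist","w1");print(c['xyz'],c['attitude'])
w=cloud(d,c,True)
p=w.reshape(-1,3);p=p[~np.isnan(p[:,2])]
a=np.deg2rad(28.2);ex=np.array([np.cos(a),np.sin(a)]);ey=np.array([-ex[1],ex[0]])
u=(p[:,:2]-[595,440])@ex;v=(p[:,:2]-[595,440])@ey
m=(abs(v)<60)&(u>-170)&(u<-110)&(p[:,2]>50)&(p[:,2]<80);q=p[m]
print(m.sum(),q.mean(0) if m.sum() else 0, np.percentile(u[m],[5,50,95]),np.percentile(v[m],[1,99]),np.percentile(p[m,2],[5,50,95]))
snap("scene","s1");snap("top","t1")
print(proj(c,[473.5,377.7,68],True))
E
```

```text
[483.98791717 365.1688656  169.31323632] [-179.76700557   -0.32530152   26.63450681]
[447.1126071  437.57197912 312.00316585] [-0.32335628 -0.00518219  0.46393095]
1942 [477.10984442 381.33411248  71.69105276] [-139.19228531 -133.45723338 -114.51992614] [-54.11681999  59.68025562] [69.06716385 71.93977428 73.46116838]
[247.49047016 176.34782616]
```

View pics/w1.png

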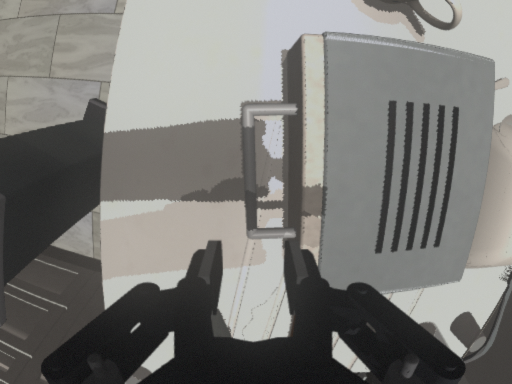

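```bash
python3 - <<'E'
from h import *
im,d,c=load("pics/w1.npz")
w=cloud(d,c,True)
p=w.reshape(-1,3);p=p[~np.isnan(p[:,2])]
a=np.deg2rad(28.2);ex=np.array([np.cos(a),np.sin(a)]);ey=np.array([-ex[1],ex[0]])
u=(p[:,:2]-[595,440])@ex;v=(p[:,:2]-[595,440])@ey
for lo in (-50,-30,-10,10,30):
    m=(v>lo)&(v<lo+20)&(u>-160)&(u<-120)&(p[:,2]>55)&(p[:,2]<80);print(lo,m.sum(),np.percentile(u[m],[5,50,95]),np.percentile(p[m,2],[5,95]))
m=(u>-108)&(u<-60)&(abs(v)<80)&(p[:,2]>85);print(np.percentile(u[m],[.5,1,5]),np.median(p[m,2]))
# angle from cabinet back/front edges
for lo in (-90,-60,-30,0,30,60):
    m=(v>lo)&(v<lo+20)&(u>-110)&(p[:,2]>85)&(u<120);print(lo,np.percentile(u[m],[.5,99.5]))
# left-right edges
m=(u>-60)&(u<60)&(abs(v)<140)&(p[:,2]>85);print(np.percentile(v[m],[.5,99.5]))
E
```

```text
-50 301 [-139.08166678 -133.16564673 -122.45711058] [68.50489946 73.32848669]
-30 251 [-139.33336292 -134.92217753 -130.57574404] [69.22877732 73.49564935]
-10 270 [-139.36385585 -134.66259778 -130.27259508] [68.95631627 73.36421909]
10 279 [-139.43286407 -134.82438348 -130.54435502] [69.5157182  73.35683374]
30 304 [-139.46543067 -134.90388634 -130.53999538] [68.92281138 73.45437855]
[-107.66602556 -107.30176668 -103.2923417 ] 213.8920015898946
-90 [-76.10266659  88.33352822]
-60 [-94.27847169  88.5338983 ]
-30 [-100.76256271   87.15258748]
0 [-109.79997892   87.92383131]
30 [-94.85839803  87.83033853]
60 [-94.86692464  87.67681809]
[-106.31518764  117.34205191]
```

Request:
{"fn": "arm_command", "kwargs": {"rot": [[0,0,1.5],[0,0,0],[0,0,0],[0,0,0],[0,0,0]], "slide": [[-9,13.5,0],[-2,1,-10],[0,0,-20],[0,0,-20],[0,0,0]], "gripper": [34,34,34,34,34]}}

```text
clock: 1.55
eef_pos: [463.2, 401.5, 125.8]
tool_rot: [-3.122, -0.019, 0.52]
force: [-1.5, -1.4, -1.7]
width: 34.3
```

Request:
{"fn": "arm_command", "kwargs": {"rot": [[0,0,0],[0,0,0]], "slide": [[0,0,0],[0,0,0]], "gripper": [34,34]}}

```text
clock: 1.72
eef_pos: [460.2, 405.1, 126.4]
tool_rot: [-3.12, -0.019, 0.526]
force: [0.1, 0.1, 0.1]
width: 34.0
```

```bash
cat > go.py <<'E'
import sys
from h import *
def go(x,y,z,yaw):
    s=telemetry.read_state()
    Rt=R.from_euler('xyz',[np.pi,0,np.deg2rad(yaw)]);R0=R.from_euler('xyz',s['tool_rot'])
    print("t",round(s['clock'],2),"slide",np.round(np.array([x,y,z])-s['eef_pos'],1),"rot",np.round((Rt*R0.inv()).as_rotvec(degrees=True),2),"F",np.round(s['force'],1))
if __name__=="__main__": go(*map(float,sys.argv[1:5]))
E
python3 go.py 474.6 378.8 49 28.2
```

```text
t 1.72 slide [ 14.4 -26.3 -77.4] rot [-1.6   0.34 -1.95] F [0.1 0.1 0.1]
```

Request:
{"fn": "arm_command", "kwargs": {"rot": [[-1.6,0.3,-2],[0,0,0],[0,0,0]], "slide": [[14,-26,0],[0,0,0],[0,0,0]], "gripper": [34,34,34]}}

```text
clock: 1.97
eef_pos: [473.8, 382.7, 129.7]
tool_rot: [-3.14, -0.005, 0.496]
force: [0.1, 0.5, 1.2]
width: 34.0
```

```bash
python3 go.py 474.6 378.8 49 28.2
```

```text
t 1.97 slide [  0.8  -3.9 -80.7] rot [-0.21  0.19 -0.21] F [0.1 0.5 1.2]
```

Request:
{"fn": "arm_command", "kwargs": {"rot": [[0,0,0],[0,0,0],[0,0,0],[0,0,0]], "slide": [[1,-4,0],[0,0,-20],[0,0,-15],[0,0,0]], "gripper": [34,34,34,34]}}

```text
clock: 2.3
eef_pos: [477.7, 380.0, 98.6]
tool_rot: [-3.138, -0.014, 0.496]
force: [-0.0, -0.3, 0.4]
width: 33.9
```

```bash
python3 go.py 474.6 378.8 49 28.2
```

```text
t 2.3 slide [ -3.1  -1.2 -49.6] rot [-0.55  0.64 -0.24] F [-0.  -0.3  0.4]
```

Request:
{"fn": "arm_command", "kwargs": {"rot": [[-0.5,0.6,0],[0,0,0],[0,0,0],[0,0,0],[0,0,0]], "slide": [[-3,-1,0],[-0.5,0,-18],[-0.5,0,-18],[0,0,-8],[0,0,0]], "gripper": [34,34,34,34,34]}}

```text
clock: 2.72
eef_pos: [475.3, 380.9, 58.5]
tool_rot: [-3.14, -0.005, 0.497]
force: [0.8, -0.2, -0.0]
width: 34.1
```

```bash
python3 go.py 474.6 378.8 49 28.2
```

```text
t 2.72 slide [-0.7 -2.1 -9.5] rot [-0.24  0.22 -0.28] F [ 0.8 -0.2 -0. ]
```

Request:
{"fn": "arm_command", "kwargs": {"rot": [[0,0,0],[0,0,0],[0,0,0],[0,0,0],[0,0,0]], "slide": [[-0.5,-1.5,-8],[0,0,0],[0,0,0],[0,0,0],[0,0,0]], "gripper": [34,34,0,0,0]}}

```text
clock: 3.13
eef_pos: [475.9, 381.1, 55.2]
tool_rot: [-3.137, -0.009, 0.498]
force: [0.3, 0.6, -3.2]
width: 7.7
```

```bash
python3 go.py 474.6 378.8 49 28.2; python3 -c "
from h import *
snap('wrist','w2')"
```

```text
t 3.13 slide [-1.3 -2.3 -6.2] rot [-0.46  0.36 -0.32] F [ 0.3  0.6 -3.2]
```

View pics/w2.png

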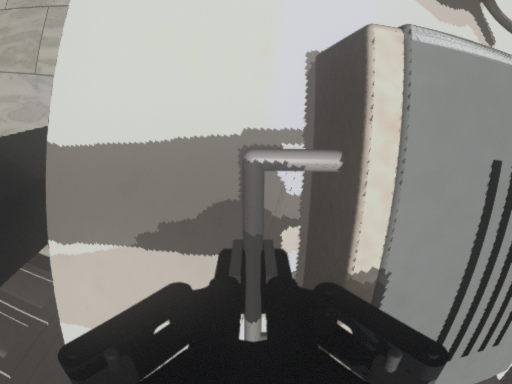

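Request:
{"fn": "arm_command", "kwargs": {"rot": [[0,0,0],[0,0,0],[0,0,0],[0,0,0],[0,0,0]], "slide": [[0,0,0],[0,-1,-7],[0,0,0],[0,0,0],[0,0,0]], "gripper": [20,20,0,0,0]}}

```text
clock: 3.6
eef_pos: [476.3, 380.8, 49.7]
tool_rot: [-3.136, -0.011, 0.498]
force: [-1.1, 0.2, 3.7]
width: 8.2
```

Request:
{"fn": "arm_command", "kwargs": {"rot": [[0,0,0],[0,0,0],[0,0,0],[0,0,0],[0,0,0]], "slide": [[-9,-5,0],[-13,-7,0],[-13,-7,0],[-13,-7,0],[0,0,0]], "gripper": [0,0,0,0,0]}}

```text
clock: 4.02
eef_pos: [434.6, 358.4, 49.7]
tool_rot: [-3.135, -0.029, 0.497]
force: [-1.6, -0.8, 4.1]
width: 8.0
```

Request:
{"fn": "arm_command", "kwargs": {"rot": [[0,0,0],[0,0,0],[0,0,0],[0,0,0],[0,0,0]], "slide": [[-13,-7,0],[-13,-7,0],[-13,-7,0],[-10,-5,0],[0,0,0]], "gripper": [0,0,0,0,0]}}

```text
clock: 4.43
eef_pos: [391.1, 334.9, 49.6]
tool_rot: [-3.135, -0.044, 0.496]
force: [-2.7, -0.7, 5.0]
width: 8.0
```

Request:
{"fn": "arm_command", "kwargs": {"rot": [[-0.5,1,0],[-0.5,1,0],[0,0,0],[0,0,0],[0,0,0]], "slide": [[-13,-7,0],[-13,-7,0],[-11,-6,0],[-5,-3,0],[0,0,0]], "gripper": [0,0,0,0,0]}}

```text
clock: 4.85
eef_pos: [352.7, 314.3, 49.6]
tool_rot: [-3.133, -0.015, 0.495]
force: [-0.5, -0.9, 2.8]
width: 7.7
```

```bash
python3 go.py 345 312 49 28.2
```

```text
t 4.85 slide [-7.7 -2.3 -0.6] rot [-0.84  0.49 -0.17] F [-0.5 -0.9  2.8]
```

Request:
{"fn": "arm_command", "kwargs": {"rot": [[0,0,0],[0,0,0],[0,0,0],[0,0,0],[0,0,0]], "slide": [[-7,-4,0],[0,0,0],[0,0,0],[0,0,0],[0,0,12]], "gripper": [0,0,30,30,30]}}

```text
clock: 5.27
eef_pos: [343.1, 308.4, 59.9]
tool_rot: [-3.134, -0.008, 0.495]
force: [-0.6, 0.5, -0.7]
width: 30.1
```

Request:
{"fn": "arm_command", "kwargs": {"rot": [[0,0,0],[0,0,0],[0,0,0],[0,0,-7],[0,0,-7]], "slide": [[0,0,25],[0,0,30],[0,0,20],[0,0,0],[4,-15,0]], "gripper": [30,30,60,60,60]}}

```text
clock: 5.68
eef_pos: [346.1, 294.4, 138.2]
tool_rot: [-3.131, -0.005, 0.247]
force: [-0.2, -0.1, 0.8]
width: 60.2
```

```bash
python3 go.py 427.5 26.5 140 -61.8; python3 - <<'E'
from h import *
for n in ["scene","top"]:
    im,d,c=snap(n,n+"2");w=cloud(d,c)
    a=np.deg2rad(28.2);ex=np.array([np.cos(a),np.sin(a)]);ey=np.array([-ex[1],ex[0]])
    p=w.reshape(-1,3);p=p[~np.isnan(p[:,2])]
    u=(p[:,:2]-[595,440])@ex;v=(p[:,:2]-[595,440])@ey
    for lo in (-90,-60,-30,0,30,60):
        m=(v>lo)&(v<lo+30)&(u>-340)&(u<-200)&(p[:,2]>85)&(p[:,2]<110);print(lo,m.sum(),np.round(np.percentile(u[m],[2,50,98]),1) if m.sum() else 0)
    m=(abs(v)<130)&(u>-200)&(u<-110)&(p[:,2]>30)&(p[:,2]<50);print("side",np.histogram(v[m],np.arange(-130,131,10)))
E
```

```text
t 5.68 slide [  81.4 -267.9    1.8] rot [ -0.47   0.51 -75.94] F [-0.2 -0.1  0.8]
-90 56 [-241.4 -234.1 -222.7]
-60 58 [-240.7 -235.5 -220.6]
-30 56 [-240.8 -233.9 -222.3]
0 53 [-240.6 -235.1 -222.3]
30 55 [-241.3 -234.1 -221.2]
60 38 [-241.  -234.  -221.2]
side (array([ 0,  0,  0, 48,  8,  0,  0,  0,  0,  0,  0,  0,  0,  0,  0,  0,  0,
        0,  0,  0,  0,  0,  2, 15,  0,  0]), array([-130, -120, -110, -100,  -90,  -80,  -70,  -60,  -50,  -40,  -30,
        -20,  -10,    0,   10,   20,   30,   40,   50,   60,   70,   80,
         90,  100,  110,  120,  130]))
-90 47 [-240.2 -230.6 -221.2]
-60 46 [-240.5 -230.8 -220.6]
-30 7 [-240.1 -235.2 -221.8]
0 17 [-236.5 -229.  -221.4]
30 0 0
60 0 0
side (array([ 0,  0,  4, 36,  0,  0,  0,  0,  0,  0,  0,  0,  0,  0,  0,  0,  0,
        0,  0,  0,  0,  0, 43,  5,  0,  0]), array([-130, -120, -110, -100,  -90,  -80,  -70,  -60,  -50,  -40,  -30,
        -20,  -10,    0,   10,   20,   30,   40,   50,   60,   70,   80,
         90,  100,  110,  120,  130]))
```

View pics/scene2.png

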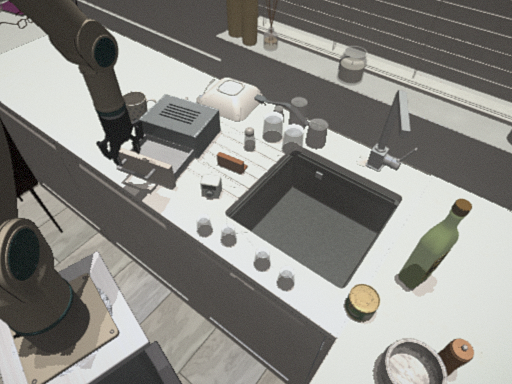

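Request:
{"fn": "arm_command", "kwargs": {"rot": [[0,0,-7],[0,0,-7],[0,0,-7],[0,0,-7],[0,0,-7]], "slide": [[7,-24,0],[7,-24,0],[7,-24,0],[7,-24,0],[7,-24,0]], "gripper": [62,62,62,62,62]}}

```text
clock: 6.2
eef_pos: [379.9, 172.6, 135.8]
tool_rot: [-3.134, -0.0, -0.359]
force: [0.9, -0.6, -0.3]
width: 62.0
```

Request:
{"fn": "arm_command", "kwargs": {"rot": [[0,0,-7],[0,0,-7],[0,0,-7],[0,0,-7],[0,0,0]], "slide": [[7,-24,0],[7,-24,0],[7,-24,0],[7,-24,0],[0,0,0]], "gripper": [62,62,62,62,62]}}

```text
clock: 6.62
eef_pos: [408.7, 69.0, 133.9]
tool_rot: [-3.139, -0.0, -0.863]
force: [0.4, -0.6, 0.3]
width: 61.9
```

```bash
python3 go.py 427.5 26.5 140 -61.8
```

```text
t 6.62 slide [ 18.8 -42.5   6.1] rot [ -0.06   0.12 -12.34] F [ 0.4 -0.6  0.3]
```

Request:
{"fn": "arm_command", "kwargs": {"rot": [[0,0,-5],[0,0,-5],[0,0,0],[0,0,0]], "slide": [[8,-20,5],[8,-18,0],[0,0,0],[0,0,0]], "gripper": [62,62,62,62]}}

```text
clock: 6.95
eef_pos: [423.9, 30.5, 137.1]
tool_rot: [3.139, 0.003, -1.031]
force: [0.2, -0.5, -0.3]
width: 62.3
```

```bash
python3 go.py 427.5 26.5 140 -61.8; python3 - <<'E'
from h import *
im,d,c=snap("wrist","w3");w=cloud(d,c,True)
p=w.reshape(-1,3);p=p[~np.isnan(p[:,2])]
for g in [(427,26),(463,-43),(491,-162),(505,-243)]:
    m=(np.hypot(p[:,0]-g[0],p[:,1]-g[1])<40)&(p[:,2]>52)&(p[:,2]<75);q=p[m]
    if m.sum()<20: print(g,m.sum());continue
    (cx,cy),r=cv2.minEnclosingCircle(q[:,:2].astype(np.float32));print(g,m.sum(),"circ",cx,cy,r,"med",np.median(q,0))
    print(proj(c,[g[0],g[1],63],True))
E
```

```text
t 6.95 slide [ 3.6 -4.   2.9] rot [-0.06 -0.22 -2.74] F [ 0.2 -0.5 -0.3]
(427, 26) 1806 circ 430.10662841796875 31.438982009887695 18.96651268005371 med [431.72277079  32.44258015  61.72030682]
[258.78860071 205.43361579]
(463, -43) 1586 circ 466.6077880859375 -39.59194564819336 19.04766082763672 med [467.26939575 -37.37335249  61.651133  ]
[353.82809293 210.3164    ]
(491, -162) 931 circ 494.877197265625 -159.3542938232422 19.233739852905273 med [ 494.90516141 -154.58055447   61.42533369]
[454.18700934 243.21572405]
(505, -243) 611 circ 509.6405334472656 -240.95428466796875 19.32600975036621 med [ 508.94383543 -235.98150042   61.21287047]
[494.87889148 261.42452213]
```

View pics/w3.png

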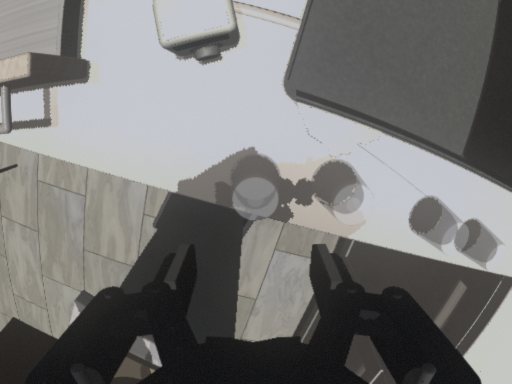

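Request:
{"fn": "arm_command", "kwargs": {"rot": [[0,0,-2.5],[0,0,0],[0,0,0],[0,0,0],[0,0,0]], "slide": [[4,-2,0],[0,0,-25],[0,0,-25],[0,0,-20],[0,0,0]], "gripper": [62,62,62,62,62]}}

```text
clock: 7.42
eef_pos: [426.8, 36.7, 64.5]
tool_rot: [3.141, 0.007, -1.051]
force: [-1.1, 0.0, -0.7]
width: 62.2
```

```bash
python3 go.py 428.5 28.5 26 -61.8
```

```text
t 7.42 slide [  1.7  -8.2 -38.5] rot [-0.34 -0.26 -1.57] F [-1.1  0.  -0.7]
```

Request:
{"fn": "arm_command", "kwargs": {"rot": [[0,0,-1.5],[0,0,0],[0,0,0]], "slide": [[1.5,-8,0],[0,0,0],[0,0,0]], "gripper": [62,62,62]}}

```text
clock: 7.67
eef_pos: [427.2, 30.4, 64.9]
tool_rot: [3.139, 0.011, -1.073]
force: [-0.3, 0.3, -0.1]
width: 62.0
```

```bash
python3 go.py 428.5 28.5 26 -61.8
```

```text
t 7.67 slide [  1.3  -1.9 -38.9] rot [-0.46 -0.42 -0.32] F [-0.3  0.3 -0.1]
```

Request:
{"fn": "arm_command", "kwargs": {"rot": [[-0.4,-0.4,0],[0,0,0],[0,0,0],[0,0,0]], "slide": [[1,-1.5,-8],[0,0,-14],[0,0,-14],[0,0,0]], "gripper": [62,62,62,62]}}

```text
clock: 8.0
eef_pos: [432.0, 29.6, 32.5]
tool_rot: [-3.132, -0.004, -1.07]
force: [0.3, -0.1, -0.2]
width: 61.8
```

```bash
python3 go.py 428.5 28.5 26 -61.8;python3 -c "
from h import *
snap('wrist','w4')"
```

```text
t 8.0 slide [-3.5 -1.1 -6.5] rot [-0.05  0.57 -0.51] F [ 0.3 -0.1 -0.2]
```

View pics/w4.png

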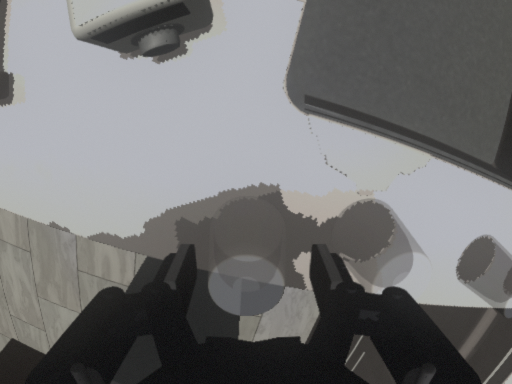

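Request:
{"fn": "arm_command", "kwargs": {"rot": [[0,0,0],[0,0,0],[0,0,0],[0,0,0],[0,0,0]], "slide": [[-1,0,-6],[0,0,0],[0,0,0],[0,0,0],[0,0,0]], "gripper": [62,35,35,35,35]}}

```text
clock: 8.47
eef_pos: [433.7, 30.2, 32.2]
tool_rot: [-3.125, -0.006, -1.069]
force: [-0.3, -0.1, -0.1]
width: 44.7
```

Request:
{"fn": "arm_command", "kwargs": {"rot": [[0,0,0],[0,0,0],[0,0,0],[0,0,0],[0,0,0]], "slide": [[0,0,15],[0,0,25],[0,0,30],[0,10,30],[1,20,15]], "gripper": [35,35,35,35,35]}}

```text
clock: 8.88
eef_pos: [432.0, 55.7, 151.7]
tool_rot: [-3.132, -0.006, -1.08]
force: [1.6, 0.3, -0.8]
width: 44.7
```

```bash
python3 go.py 467.4 427.2 150 -61.8
```

```text
t 8.88 slide [ 35.4 371.5  -1.7] rot [0.05 0.64 0.08] F [ 1.6  0.3 -0.8]
```

Request:
{"fn": "arm_command", "kwargs": {"rot": [[0,0,0],[0,0,0],[0,0,0],[0,0,0],[0,0,0]], "slide": [[3,35,0],[3,35,0],[3,35,0],[3,35,0],[3,30,0]], "gripper": [35,35,35,35,35]}}

```text
clock: 9.3
eef_pos: [448.9, 229.0, 160.1]
tool_rot: [-3.122, -0.01, -1.091]
force: [0.7, -0.5, 0.1]
width: 45.0
```

Request:
{"fn": "arm_command", "kwargs": {"rot": [[0,0,0],[0,0,0],[0,0,0],[0,0,0],[0,0,0]], "slide": [[4,35,0],[4,35,0],[4,30,0],[4,20,0],[0,0,0]], "gripper": [35,35,35,35,35]}}

```text
clock: 9.72
eef_pos: [461.5, 363.7, 161.9]
tool_rot: [-3.121, -0.01, -1.08]
force: [0.3, 0.5, -1.1]
width: 45.3
```

```bash
python3 go.py 467.4 427.2 150 -61.8
```

```text
t 9.72 slide [  5.9  63.5 -11.9] rot [-0.08  1.31  0.08] F [ 0.3  0.5 -1.1]
```

Request:
{"fn": "arm_command", "kwargs": {"rot": [[0,1.3,0],[0,0,0],[0,0,0],[0,0,0],[0,0,0]], "slide": [[2,30,-5],[2,25,-5],[2,5,0],[0,0,0],[0,0,0]], "gripper": [35,35,35,35,35]}}

```text
clock: 10.13
eef_pos: [465.7, 423.0, 152.6]
tool_rot: [3.138, -0.003, -1.081]
force: [0.1, -0.1, -0.7]
width: 44.9
```

```bash
python3 go.py 467.4 427.2 150 -61.8;python3 -c "
from h import *
snap('wrist','w5')"
```

```text
t 10.13 slide [ 1.7  4.2 -2.6] rot [ 0.27 -0.09  0.14] F [ 0.1 -0.1 -0.7]
```

View pics/w5.png

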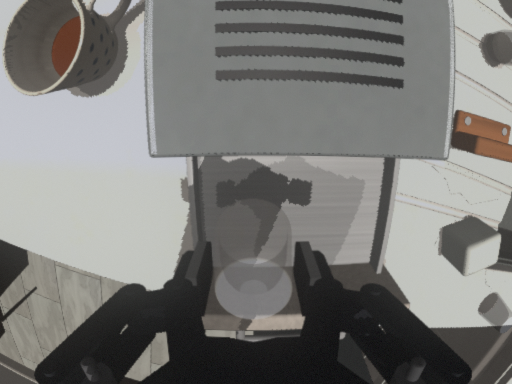

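```bash
python3 - <<'E'
from h import *
im,d,c=load("pics/w5.npz");w=cloud(d,c,True)
p=w.reshape(-1,3);p=p[~np.isnan(p[:,2])]
a=np.deg2rad(28.2);ex=np.array([np.cos(a),np.sin(a)]);ey=np.array([-ex[1],ex[0]])
u=(p[:,:2]-[595,440])@ex;v=(p[:,:2]-[595,440])@ey
m=(abs(v)<130)&(u>-140)&(u<-95)&(p[:,2]>31)&(p[:,2]<45)
print(np.histogram(v[m],np.arange(-112,113,4)))
m=(abs(v)<80)&(u>-140)&(u<-95)&(p[:,2]>5)&(p[:,2]<25);print("floor z",np.median(p[m,2]))
m=(abs(v)<90)&(u>-100)&(u<-60)&(p[:,2]>85)&(p[:,2]<110);print(np.percentile(u[m],[1,5]))
m=(abs(v)<90)&(u>-100)&(u<-60)&(p[:,2]>20)&(p[:,2]<60);print(np.histogram(u[m],np.arange(-100,-59,4)))
E
python3 go.py 468 428 50 -61.8
```

```text
(array([  0,   0,   0,  24, 154, 165,   0,   0,   0,   0,   0,   0,   0,
         0,   0,   0,   0,   0,   0,   0,   0,   0,   0,   0,   0,   0,
         0,   0,   0,   0,   0,   0,   0,   0,   0,   0,   0,   0,   0,
         0,   0,   0,   0,   0,   0,   0,   0,   0,   0,   0,   0,   0,
       117, 199,  40,   0]), array([-112, -108, -104, -100,  -96,  -92,  -88,  -84,  -80,  -76,  -72,
        -68,  -64,  -60,  -56,  -52,  -48,  -44,  -40,  -36,  -32,  -28,
        -24,  -20,  -16,  -12,   -8,   -4,    0,    4,    8,   12,   16,
         20,   24,   28,   32,   36,   40,   44,   48,   52,   56,   60,
         64,   68,   72,   76,   80,   84,   88,   92,   96,  100,  104,
        108,  112]))
floor z 13.73436459542171
[-78.17383673 -77.17982319]
(array([0, 0, 0, 0, 0, 0, 0, 0, 0, 0]), array([-100,  -96,  -92,  -88,  -84,  -80,  -76,  -72,  -68,  -64,  -60]))
t 10.18 slide [   2.1    5.5 -102.8] rot [ 0.28 -0.08  0.19] F [ 0.  -0.  -1.1]
```

Request:
{"fn": "arm_command", "kwargs": {"rot": [[0,0,0],[0,0,0],[0,0,0],[0,0,0],[0,0,0]], "slide": [[2,5,0],[0,1,-20],[0,0,-25],[0,0,-25],[0,0,0]], "gripper": [35,35,35,35,35]}}

```text
clock: 10.6
eef_pos: [471.4, 423.3, 85.5]
tool_rot: [-3.14, -0.004, -1.092]
force: [-1.3, 0.4, -1.1]
width: 44.8
```

```bash
python3 go.py 468 428 49 -61.8
```

```text
t 10.6 slide [ -3.4   4.7 -36.5] rot [0.17 0.2  0.75] F [-1.3  0.4 -1.1]
```

Request:
{"fn": "arm_command", "kwargs": {"rot": [[0,0,0.7],[0,0,0],[0,0,0],[0,0,0],[0,0,0]], "slide": [[-3,5,0],[0,0,-14],[0,0,-14],[0,0,-4],[0,0,0]], "gripper": [35,35,35,35,35]}}

```text
clock: 11.02
eef_pos: [470.9, 427.6, 55.1]
tool_rot: [-3.135, -0.004, -1.082]
force: [-0.2, -0.7, 0.1]
width: 44.7
```

```bash
python3 go.py 468 428 47 -61.8
```

```text
t 11.02 slide [-2.9  0.4 -8.1] rot [0.05 0.44 0.17] F [-0.2 -0.7  0.1]
```

Request:
{"fn": "arm_command", "kwargs": {"rot": [[0,0.4,0],[0,0,0],[0,0,0]], "slide": [[-2,0,-7],[0,0,0],[0,0,0]], "gripper": [35,35,35]}}

```text
clock: 11.27
eef_pos: [469.2, 427.8, 48.0]
tool_rot: [-3.141, -0.001, -1.082]
force: [0.3, 0.6, -0.6]
width: 45.1
```

```bash
python3 go.py 468 428 46.5 -61.8
```

```text
t 11.27 slide [-1.2  0.2 -1.5] rot [0.03 0.05 0.18] F [ 0.3  0.6 -0.6]
```

Request:
{"fn": "arm_command", "kwargs": {"rot": [[0,0,0],[0,0,0],[0,0,0],[0,0,0],[0,0,0]], "slide": [[0,0,-1],[0,0,0],[0,0,0],[0,0,20],[0,0,30]], "gripper": [46,58,60,60,60]}}

```text
clock: 11.68
eef_pos: [466.5, 426.1, 93.8]
tool_rot: [3.134, -0.002, -1.082]
force: [0.3, 0.4, -0.0]
width: 60.1
```

Request:
{"fn": "arm_command", "kwargs": {"rot": [[0,0,0],[0,0,0],[0,0,0],[0,0,0],[0,0,0]], "slide": [[0,0,30],[0,-10,10],[0,-30,0],[0,-38,0],[0,-38,0]], "gripper": [60,62,62,62,62]}}

```text
clock: 12.1
eef_pos: [468.4, 318.4, 141.5]
tool_rot: [-3.133, 0.003, -1.064]
force: [0.9, -0.1, -0.1]
width: 61.8
```

```bash
python3 go.py 466 -40 140 -61.8;python3 - <<'E'
from h import *
im,d,c=snap('scene','scene3');cv2.imwrite('pics/s3c.png',cv2.resize(im[75:305,75:305,::-1],None,fx=2.6,fy=2.6))
E
```

```text
t 12.1 slide [  -2.4 -358.4   -1.5] rot [-0.36  0.35 -0.81] F [ 0.9 -0.1 -0.1]
```

View pics/s3c.png

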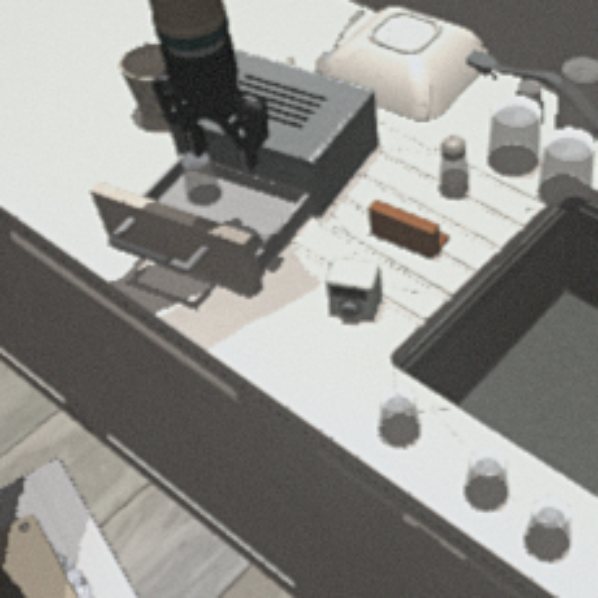

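Request:
{"fn": "arm_command", "kwargs": {"rot": [[0,0,0],[0,0,0],[0,0,0],[0,0,0],[0,0,0]], "slide": [[0,-38,0],[0,-38,0],[0,-38,0],[0,-38,0],[0,-38,0]], "gripper": [62,62,62,62,62]}}

```text
clock: 12.57
eef_pos: [466.8, 122.7, 142.3]
tool_rot: [-3.134, -0.0, -1.068]
force: [0.8, -0.5, -0.0]
width: 62.3
```

Request:
{"fn": "arm_command", "kwargs": {"rot": [[0,0,0],[0,0,0],[0,0,0],[0,0,0],[0,0,0]], "slide": [[0,-38,0],[0,-36,0],[0,-30,0],[0,-15,0],[0,0,0]], "gripper": [62,62,62,62,62]}}

```text
clock: 12.98
eef_pos: [464.7, -13.0, 144.2]
tool_rot: [-3.132, -0.007, -1.083]
force: [-0.1, 0.4, 0.2]
width: 62.0
```

```bash
python3 go.py 466 -41 140 -61.8
```

```text
t 12.98 slide [  1.3 -28.   -4.2] rot [0.1  0.64 0.27] F [-0.1  0.4  0.2]
```

Request:
{"fn": "arm_command", "kwargs": {"rot": [[0,0.6,0.2],[0,0,0],[0,0,0],[0,0,0],[0,0,0]], "slide": [[1,-29,0],[0,0,-20],[0,0,-25],[0,0,-15],[0,0,0]], "gripper": [62,62,62,62,62]}}

```text
clock: 13.4
eef_pos: [467.2, -42.1, 83.5]
tool_rot: [-3.137, -0.003, -1.081]
force: [-0.6, 0.4, 0.4]
width: 61.8
```

```bash
python3 go.py 465 -42 26 -61.8
```

```text
t 13.4 slide [ -2.2   0.1 -57.5] rot [0.   0.3  0.15] F [-0.6  0.4  0.4]
```

Request:
{"fn": "arm_command", "kwargs": {"rot": [[0,0.3,0],[0,0,0],[0,0,0],[0,0,0],[0,0,0]], "slide": [[-2,0,-15],[-1,0,-20],[0,0,-18],[0,0,-4],[0,0,0]], "gripper": [62,62,62,62,62]}}

```text
clock: 13.82
eef_pos: [465.8, -38.2, 26.6]
tool_rot: [-3.139, 0.001, -1.077]
force: [-0.5, -0.9, 1.0]
width: 62.1
```

```bash
python3 go.py 465 -42 26 -61.8
```

```text
t 13.82 slide [-0.8 -3.8 -0.6] rot [-0.11  0.12 -0.09] F [-0.5 -0.9  1. ]
```

Request:
{"fn": "arm_command", "kwargs": {"rot": [[0,0,0],[0,0,0],[0,0,0],[0,0,0],[0,0,0]], "slide": [[0,-3,0],[0,0,0],[0,0,0],[0,0,0],[0,0,0]], "gripper": [62,50,35,35,35]}}

```text
clock: 14.23
eef_pos: [468.0, -40.8, 30.7]
tool_rot: [-3.134, -0.002, -1.075]
force: [0.5, 0.8, -1.9]
width: 45.7
```

```bash
python3 go.py 465 -42 26 -61.8
```

```text
t 14.23 slide [-3.  -1.2 -4.7] rot [-0.1   0.42 -0.19] F [ 0.5  0.8 -1.9]
```

Request:
{"fn": "arm_command", "kwargs": {"rot": [[0,0,0],[0,0,0],[0,0,0],[0,0,0],[0,0,0]], "slide": [[0,0,15],[0,0,30],[0,0,35],[2,20,25],[3,35,5]], "gripper": [35,35,35,35,35]}}

```text
clock: 14.65
eef_pos: [471.5, 7.5, 145.8]
tool_rot: [-3.138, -0.005, -1.09]
force: [1.9, 0.1, -1.3]
width: 45.3
```

Request:
{"fn": "arm_command", "kwargs": {"rot": [[0,0,0],[0,0,0],[0,0,0],[0,0,0],[0,0,0]], "slide": [[4,38,0],[4,38,0],[4,38,0],[4,38,0],[4,38,0]], "gripper": [35,35,35,35,35]}}

```text
clock: 15.07
eef_pos: [493.2, 203.8, 152.1]
tool_rot: [-3.128, -0.008, -1.098]
force: [0.8, -1.2, -1.5]
width: 45.9
```

```bash
python3 go.py 511 345 150 -61.8
```

```text
t 15.07 slide [ 17.8 141.2  -2.1] rot [0.03 0.93 1.13] F [ 0.8 -1.2 -1.5]
```

Request:
{"fn": "arm_command", "kwargs": {"rot": [[0,0.5,0.5],[0,0.4,0.5],[0,0,0],[0,0,0],[0,0,0]], "slide": [[5,38,0],[5,38,0],[4,36,0],[2,18,0],[0,0,0]], "gripper": [35,35,35,35,35]}}

```text
clock: 15.48
eef_pos: [505.3, 353.7, 152.5]
tool_rot: [-3.139, 0.005, -1.064]
force: [0.3, 0.2, -0.7]
width: 45.3
```

```bash
python3 go.py 511 345 150 -61.8
```

```text
t 15.48 slide [ 5.7 -8.7 -2.5] rot [-0.3  -0.   -0.86] F [ 0.3  0.2 -0.7]
```

Request:
{"fn": "arm_command", "kwargs": {"rot": [[-0.3,0,-0.8],[0,0,0],[0,0,0],[0,0,0],[0,0,0]], "slide": [[6,-9,0],[0,0,-25],[0,0,-30],[0,0,-20],[0,0,0]], "gripper": [35,35,35,35,35]}}

```text
clock: 15.9
eef_pos: [513.7, 338.3, 78.0]
tool_rot: [-3.139, -0.005, -1.083]
force: [-0.5, 1.0, -2.1]
width: 45.7
```

```bash
python3 go.py 511 345 47 -61.8
```

```text
t 15.9 slide [ -2.7   6.7 -31. ] rot [0.18 0.27 0.23] F [-0.5  1.  -2.1]
```

Request:
{"fn": "arm_command", "kwargs": {"rot": [[0,0.2,0.2],[0,0,0],[0,0,0],[0,0,0],[0,0,0]], "slide": [[-2,6.5,0],[0,0,0],[0,0,-14],[0,0,-14],[0,0,0]], "gripper": [35,35,35,35,35]}}

```text
clock: 16.32
eef_pos: [515.4, 340.1, 52.7]
tool_rot: [-3.138, -0.006, -1.087]
force: [-0.1, 1.6, -1.3]
width: 45.2
```

```bash
python3 go.py 511 345 45 -61.8
```

```text
t 16.32 slide [-4.4  4.9 -7.7] rot [0.2  0.36 0.47] F [-0.1  1.6 -1.3]
```

Request:
{"fn": "arm_command", "kwargs": {"rot": [[0,0.3,0.4],[0,0,0],[0,0,0],[0,0,0]], "slide": [[-4,5,0],[-1,1,-6],[0,0,0],[0,0,0]], "gripper": [35,35,35,35]}}

```text
clock: 16.65
eef_pos: [510.0, 346.9, 46.0]
tool_rot: [3.141, -0.003, -1.079]
force: [-0.0, -0.2, -0.1]
width: 45.6
```

```bash
python3 go.py 511 345 45 -61.8
```

```text
t 16.65 slide [ 1.  -1.9 -1. ] rot [0.19 0.04 0.02] F [-0.  -0.2 -0.1]
```

Request:
{"fn": "arm_command", "kwargs": {"rot": [[0,0,0],[0,0,0],[0,0,0],[0,0,0],[0,0,0]], "slide": [[0,0,-1],[0,0,0],[0,0,0],[0,0,20],[0,0,30]], "gripper": [47,56,58,58,58]}}

```text
clock: 17.07
eef_pos: [506.7, 345.9, 91.6]
tool_rot: [3.132, -0.004, -1.078]
force: [0.2, -0.4, -1.1]
width: 58.1
```

Request:
{"fn": "arm_command", "kwargs": {"rot": [[0,0,0],[0,0,0],[0,0,0],[0,0,0],[0,0,0]], "slide": [[0,0,30],[0,-10,10],[0,-30,0],[0,-38,0],[0,-38,0]], "gripper": [60,62,62,62,62]}}

```text
clock: 17.48
eef_pos: [509.2, 237.6, 138.8]
tool_rot: [-3.137, -0.001, -1.061]
force: [-0.2, -0.4, 0.1]
width: 61.7
```

Request:
{"fn": "arm_command", "kwargs": {"rot": [[0,0,0],[0,0,0],[0,0,0],[0,0,0],[0,0,0]], "slide": [[-1,-38,0],[-1,-38,0],[-1,-38,0],[-1,-38,0],[-1,-38,0]], "gripper": [62,62,62,62,62]}}

```text
clock: 17.9
eef_pos: [502.1, 38.2, 139.7]
tool_rot: [-3.134, -0.002, -1.058]
force: [1.2, -0.6, -0.1]
width: 62.0
```

```bash
python3 go.py 492.5 -161 140 -61.8;python3 - <<'E'
from h import *
im,d,c=snap('scene','scene4');cv2.imwrite('pics/s4c.png',cv2.resize(im[75:305,75:305,::-1],None,fx=2.6,fy=2.6))
E
```

```text
t 17.9 slide [  -9.6 -199.2    0.3] rot [-0.1   0.44 -1.19] F [ 1.2 -0.6 -0.1]
```

View pics/s4c.png

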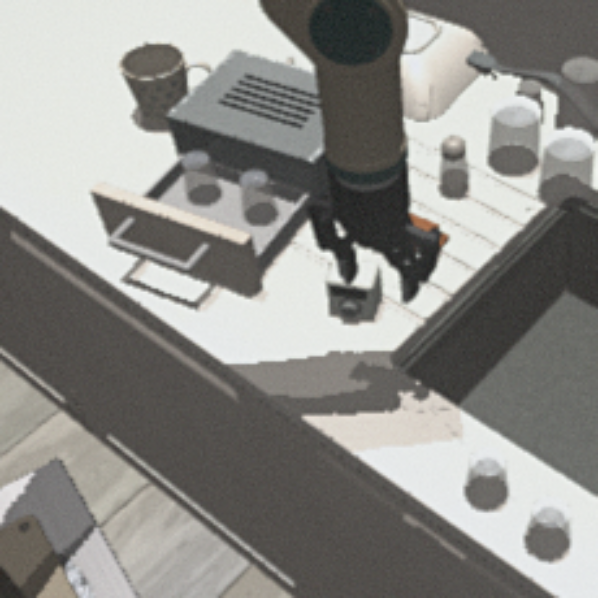

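Request:
{"fn": "arm_command", "kwargs": {"rot": [[0,0,-0.5],[0,0,-0.5],[0,0,0],[0,0,0],[0,0,0]], "slide": [[-2,-36,0],[-2,-38,0],[-2,-38,0],[-2,-38,0],[-2,-30,0]], "gripper": [62,62,62,62,62]}}

```text
clock: 18.37
eef_pos: [490.1, -150.6, 140.7]
tool_rot: [-3.134, -0.008, -1.087]
force: [0.1, 0.2, -0.6]
width: 62.2
```

Request:
{"fn": "arm_command", "kwargs": {"rot": [[0,0,0],[0,0,0],[0,0,0]], "slide": [[0,-10,0],[0,0,0],[0,0,0]], "gripper": [62,62,62]}}

```text
clock: 18.62
eef_pos: [487.6, -171.7, 142.0]
tool_rot: [-3.135, -0.015, -1.102]
force: [-1.1, 0.4, 0.2]
width: 62.5
```

```bash
python3 go.py 493 -161.5 140 -61.8
```

```text
t 18.62 slide [ 5.4 10.2 -2. ] rot [0.58 0.72 1.34] F [-1.1  0.4  0.2]
```

Request:
{"fn": "arm_command", "kwargs": {"rot": [[0.5,0.7,1.3],[0,0,0],[0,0,0]], "slide": [[5,10,0],[0,0,0],[0,0,0]], "gripper": [62,62,62]}}

```text
clock: 18.87
eef_pos: [493.1, -156.9, 141.6]
tool_rot: [3.141, 0.003, -1.073]
force: [0.2, -0.2, 0.6]
width: 62.2
```

```bash
python3 - <<'E'
from h import *
im,d,c=snap("wrist","w6");w=cloud(d,c,True)
p=w.reshape(-1,3);p=p[~np.isnan(p[:,2])]
for g in [(491,-162),(505,-243)]:
    m=(np.hypot(p[:,0]-g[0],p[:,1]-g[1])<40)&(p[:,2]>52)&(p[:,2]<75);q=p[m]
    (cx,cy),r=cv2.minEnclosingCircle(q[:,:2].astype(np.float32));print(g,m.sum(),"circ",cx,cy,r,np.median(q,0))
E
python3 go.py 493 -161.5 26 -61.8
```

```text
(491, -162) 1712 circ 495.845458984375 -159.97683715820312 18.88395881652832 [ 497.14832978 -159.29442384   61.70663192]
(505, -243) 1412 circ 510.3016052246094 -242.286865234375 19.312965393066406 [ 511.01226313 -240.19078035   61.68866737]
t 18.92 slide [  -0.4   -5.4 -115.4] rot [-0.17 -0.1  -0.36] F [0.6 0.9 1.1]
```

Request:
{"fn": "arm_command", "kwargs": {"rot": [[0,0,-0.3],[0,0,0],[0,0,0],[0,0,0],[0,0,0]], "slide": [[1,-5,-15],[0,0,-25],[0,0,-25],[0,0,-15],[0,0,0]], "gripper": [62,62,62,62,62]}}

```text
clock: 19.33
eef_pos: [497.9, -154.3, 59.4]
tool_rot: [-3.137, 0.003, -1.065]
force: [-0.8, 0.4, -0.0]
width: 61.7
```

```bash
python3 go.py 495 -161 27 -61.8
```

```text
t 19.33 slide [ -2.9  -6.7 -32.4] rot [-0.25  0.14 -0.78] F [-0.8  0.4 -0. ]
```

Request:
{"fn": "arm_command", "kwargs": {"rot": [[0,0,-0.7],[0,0,0],[0,0,0],[0,0,0],[0,0,0]], "slide": [[-2.5,-7,0],[0,0,-5],[0,0,-14],[0,0,-12],[0,0,0]], "gripper": [62,62,62,62,62]}}

```text
clock: 19.75
eef_pos: [497.6, -161.1, 30.1]
tool_rot: [-3.134, -0.001, -1.075]
force: [-0.3, 0.2, -0.8]
width: 62.0
```

```bash
python3 go.py 495 -161 27 -61.8
```

```text
t 19.75 slide [-2.6  0.1 -3.1] rot [-0.15  0.39 -0.21] F [-0.3  0.2 -0.8]
```

Request:
{"fn": "arm_command", "kwargs": {"rot": [[0,0.3,0],[0,0,0],[0,0,0],[0,0,0],[0,0,0]], "slide": [[-2,0,-3],[0,0,0],[0,0,0],[0,0,0],[0,0,0]], "gripper": [62,50,35,35,35]}}

```text
clock: 20.17
eef_pos: [497.0, -161.9, 30.7]
tool_rot: [-3.136, -0.002, -1.075]
force: [-0.1, 0.7, -0.9]
width: 45.7
```

Request:
{"fn": "arm_command", "kwargs": {"rot": [[0,0,0],[0,0,0],[0,0,0],[0,0,0],[0,0,0]], "slide": [[0,0,15],[0,0,30],[0,0,35],[-1,20,25],[-3,35,5]], "gripper": [35,35,35,35,35]}}

```text
clock: 20.58
eef_pos: [492.1, -114.2, 145.1]
tool_rot: [-3.139, -0.007, -1.087]
force: [0.4, 1.2, -1.3]
width: 45.1
```

```bash
python3 go.py 409 397 150 -61.8
```

```text
t 20.58 slide [-83.1 511.2   4.9] rot [0.3  0.33 0.51] F [ 0.4  1.2 -1.3]
```

Request:
{"fn": "arm_command", "kwargs": {"rot": [[0,0,0],[0,0,0],[0,0,0],[0,0,0],[0,0,0]], "slide": [[-6,38,1],[-6,38,1],[-6,38,1],[-6,38,1],[-6,38,1]], "gripper": [35,35,35,35,35]}}

```text
clock: 21.0
eef_pos: [463.7, 79.6, 155.9]
tool_rot: [-3.128, -0.014, -1.096]
force: [1.1, 0.6, -1.8]
width: 45.2
```

Request:
{"fn": "arm_command", "kwargs": {"rot": [[0,0,0],[0,0,0],[0,0,0],[0,0,0],[0,0,0]], "slide": [[-6,38,0],[-6,38,0],[-6,38,0],[-6,38,0],[-6,38,0]], "gripper": [35,35,35,35,35]}}

```text
clock: 21.42
eef_pos: [430.5, 279.8, 158.2]
tool_rot: [-3.124, -0.013, -1.096]
force: [1.6, 0.2, -1.1]
width: 45.4
```

```bash
python3 go.py 409 397 150 -61.8
```

```text
t 21.42 slide [-21.5 117.2  -8.2] rot [0.2  1.25 1.02] F [ 1.6  0.2 -1.1]
```

Request:
{"fn": "arm_command", "kwargs": {"rot": [[0,0.6,0.5],[0,0.6,0.5],[0,0,0],[0,0,0],[0,0,0]], "slide": [[-6,38,-2],[-6,34,-2],[-5,20,-2],[0,0,0],[0,0,0]], "gripper": [35,35,35,35,35]}}

```text
clock: 21.83
eef_pos: [406.4, 389.3, 151.9]
tool_rot: [-3.141, 0.002, -1.058]
force: [0.2, -0.6, -1.5]
width: 45.2
```

```bash
python3 go.py 409 397 150 -61.8
```

```text
t 21.83 slide [ 2.6  7.7 -1.9] rot [-0.11 -0.02 -1.15] F [ 0.2 -0.6 -1.5]
```

Request:
{"fn": "arm_command", "kwargs": {"rot": [[0,0,-1],[0,0,0],[0,0,0],[0,0,0],[0,0,0]], "slide": [[3,8,0],[0,0,0],[0,0,-20],[0,0,-20],[0,0,0]], "gripper": [35,35,35,35,35]}}

```text
clock: 22.25
eef_pos: [411.1, 393.0, 113.1]
tool_rot: [-3.139, 0.001, -1.08]
force: [-1.2, 0.1, -0.7]
width: 45.7
```

```bash
python3 go.py 409 397 46 -61.8
```

```text
t 22.25 slide [ -2.1   4.  -67.1] rot [-0.13  0.13  0.09] F [-1.2  0.1 -0.7]
```

Request:
{"fn": "arm_command", "kwargs": {"rot": [[0,0,0],[0,0,0],[0,0,0],[0,0,0],[0,0,0]], "slide": [[-2,4,-8],[0,0,-20],[0,0,-20],[0,0,-5],[0,0,0]], "gripper": [35,35,35,35,35]}}

```text
clock: 22.67
eef_pos: [412.1, 393.8, 61.8]
tool_rot: [-3.135, 0.001, -1.087]
force: [0.4, 0.4, 0.0]
width: 45.2
```

```bash
python3 go.py 409 397 45.5 -61.8
```

```text
t 22.67 slide [ -3.1   3.2 -16.3] rot [-0.21  0.34  0.47] F [0.4 0.4 0. ]
```

Request:
{"fn": "arm_command", "kwargs": {"rot": [[-0.2,0.3,0.4],[0,0,0],[0,0,0],[0,0,0]], "slide": [[-3,3,-5],[0,0,-10],[0,0,0],[0,0,0]], "gripper": [35,35,35,35]}}

```text
clock: 23.0
eef_pos: [410.5, 397.7, 48.5]
tool_rot: [-3.138, 0.001, -1.079]
force: [-0.3, -0.3, -1.4]
width: 45.5
```

```bash
python3 go.py 409 397 45.5 -61.8
```

```text
t 23.0 slide [-1.5 -0.7 -3. ] rot [-0.14  0.18  0.05] F [-0.3 -0.3 -1.4]
```

Request:
{"fn": "arm_command", "kwargs": {"rot": [[0,0,0],[0,0,0],[0,0,0],[0,0,0],[0,0,0]], "slide": [[-1,0,-2.5],[0,0,0],[0,0,0],[0,0,0],[0,0,20]], "gripper": [35,35,47,58,58]}}

```text
clock: 23.42
eef_pos: [408.1, 397.3, 64.7]
tool_rot: [-3.141, 0.0, -1.079]
force: [-0.1, -0.4, 0.3]
width: 58.2
```

Request:
{"fn": "arm_command", "kwargs": {"rot": [[0,0,0],[0,0,0],[0,0,0],[0,0,0],[0,0,0]], "slide": [[0,0,30],[0,0,30],[2,-20,15],[7,-38,0],[7,-38,0]], "gripper": [60,62,62,62,62]}}

```text
clock: 23.83
eef_pos: [424.1, 308.9, 145.5]
tool_rot: [-3.133, 0.004, -1.063]
force: [0.6, -0.2, 0.5]
width: 61.7
```

Request:
{"fn": "arm_command", "kwargs": {"rot": [[0,0,0],[0,0,0],[0,0,0],[0,0,0],[0,0,0]], "slide": [[7,-38,0],[7,-38,0],[7,-38,0],[7,-38,0],[7,-38,0]], "gripper": [62,62,62,62,62]}}

```text
clock: 24.25
eef_pos: [460.5, 112.8, 148.5]
tool_rot: [-3.125, 0.004, -1.056]
force: [0.7, -0.4, -1.2]
width: 61.9
```

```bash
python3 go.py 508.5 -242 140 -61.8;python3 - <<'E'
from h import *
im,d,c=snap('scene','scene5');cv2.imwrite('pics/s5c.png',cv2.resize(im[75:305,75:305,::-1],None,fx=2.6,fy=2.6))
E
```

```text
t 24.25 slide [  48.  -354.8   -8.5] rot [-0.65  0.7  -1.27] F [ 0.7 -0.4 -1.2]
```

View pics/s5c.png

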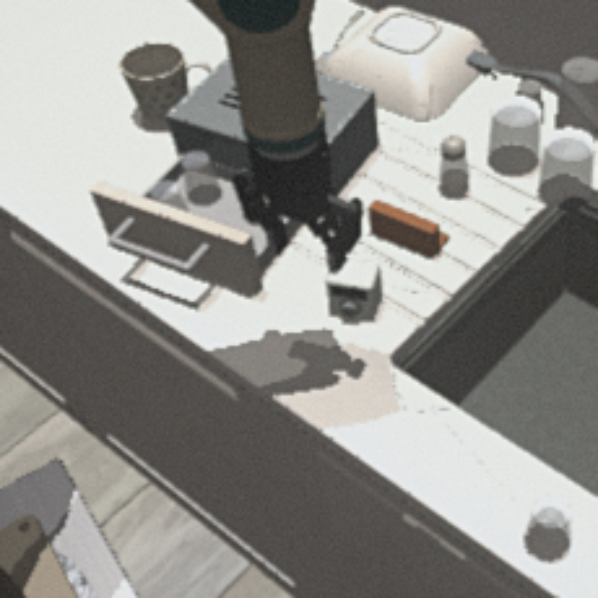

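Only the far-left glasses are visible behind the front; I'll check the rest later. Now the fourth glass.

Request:
{"fn": "arm_command", "kwargs": {"rot": [[0,0,0],[0,0,0],[0,0,0],[0,0,0],[0,0,0]], "slide": [[5,-38,0],[5,-38,-1],[5,-38,-1],[5,-38,-1],[5,-38,-1]], "gripper": [62,62,62,62,62]}}

```text
clock: 24.72
eef_pos: [487.4, -81.2, 146.7]
tool_rot: [-3.12, -0.001, -1.064]
force: [1.2, -1.0, -0.5]
width: 61.9
```

Request:
{"fn": "arm_command", "kwargs": {"rot": [[-0.3,0.3,-0.5],[-0.3,0.3,-0.5],[0,0,0],[0,0,0],[0,0,0]], "slide": [[5,-38,0],[5,-38,0],[5,-38,0],[2,-20,0],[0,0,0]], "gripper": [62,62,62,62,62]}}

```text
clock: 25.13
eef_pos: [504.7, -233.0, 149.5]
tool_rot: [-3.134, -0.016, -1.095]
force: [-0.3, -1.0, -0.2]
width: 62.2
```

```bash
python3 go.py 508.5 -242 140 -61.8
```

```text
t 25.13 slide [ 3.8 -9.  -9.5] rot [0.6  0.83 0.91] F [-0.3 -1.  -0.2]
```

Request:
{"fn": "arm_command", "kwargs": {"rot": [[0.6,0.8,0.9],[0,0,0],[0,0,0],[0,0,0],[0,0,0]], "slide": [[3,-6,-5],[0,0,0],[0,0,-25],[0,0,-25],[0,0,0]], "gripper": [62,62,62,62,62]}}

```text
clock: 25.55
eef_pos: [508.7, -237.8, 95.4]
tool_rot: [-3.137, -0.002, -1.082]
force: [0.1, 1.6, -0.3]
width: 61.9
```

```bash
python3 go.py 508.5 -242 27 -61.8
```

```text
t 25.55 slide [ -0.2  -4.2 -68.4] rot [-0.01  0.27  0.17] F [ 0.1  1.6 -0.3]
```

Request:
{"fn": "arm_command", "kwargs": {"rot": [[0,0.3,0],[0,0,0],[0,0,0],[0,0,0],[0,0,0]], "slide": [[0,-5,-10],[0,0,-20],[0,-1,-20],[0,0,-5],[0,0,0]], "gripper": [62,62,62,62,62]}}

```text
clock: 25.97
eef_pos: [511.0, -240.5, 41.4]
tool_rot: [-3.139, -0.001, -1.077]
force: [-0.0, 0.6, 0.7]
width: 61.8
```

```bash
python3 go.py 508.5 -242 27 -61.8
```

```text
t 25.97 slide [ -2.5  -1.5 -14.4] rot [-0.03  0.13 -0.09] F [-0.   0.6  0.7]
```

Request:
{"fn": "arm_command", "kwargs": {"rot": [[0,0,0],[0,0,0],[0,0,0],[0,0,0],[0,0,0]], "slide": [[-2,-2,-9],[0,0,-6],[0,0,0],[0,0,0],[0,0,0]], "gripper": [62,62,50,35,35]}}

```text
clock: 26.38
eef_pos: [510.6, -243.0, 29.1]
tool_rot: [-3.136, -0.004, -1.076]
force: [0.0, -0.5, 0.1]
width: 45.6
```

Request:
{"fn": "arm_command", "kwargs": {"rot": [[0,0,0],[0,0,0],[0,0,0],[0,0,0],[0,0,0]], "slide": [[0,0,0],[0,0,0],[0,0,15],[0,0,30],[0,0,30]], "gripper": [35,35,35,35,35]}}

```text
clock: 26.8
eef_pos: [507.4, -241.0, 101.9]
tool_rot: [3.141, 0.004, -1.077]
force: [1.5, -0.5, -0.3]
width: 45.6
```

```bash
python3 go.py 453 314 150 -61.8
```

```text
t 26.8 slide [-54.4 555.   48.1] rot [-0.21 -0.14 -0.1 ] F [ 1.5 -0.5 -0.3]
```

Request:
{"fn": "arm_command", "kwargs": {"rot": [[0,0,0],[0,0,0],[0,0,0],[0,0,0],[0,0,0]], "slide": [[0,15,25],[-3,36,15],[-4,38,0],[-4,38,0],[-4,38,0]], "gripper": [35,35,35,35,35]}}

```text
clock: 27.22
eef_pos: [495.4, -85.9, 152.4]
tool_rot: [-3.134, -0.017, -1.095]
force: [-0.6, 0.5, -1.0]
width: 45.3
```

Request:
{"fn": "arm_command", "kwargs": {"rot": [[0,0,0],[0,0,0],[0,0,0],[0,0,0],[0,0,0]], "slide": [[-4,38,0],[-4,38,0],[-4,38,0],[-4,38,0],[-4,38,0]], "gripper": [35,35,35,35,35]}}

```text
clock: 27.63
eef_pos: [473.8, 112.7, 154.4]
tool_rot: [-3.129, -0.018, -1.098]
force: [0.1, -0.3, -0.7]
width: 45.5
```

```bash
python3 go.py 453 314 150 -61.8
```

```text
t 27.63 slide [-20.8 201.3  -4.4] rot [0.56 1.1  1.1 ] F [ 0.1 -0.3 -0.7]
```

Request:
{"fn": "arm_command", "kwargs": {"rot": [[0,0,0],[0.3,0.5,0.5],[0.3,0.5,0.5],[0,0,0],[0,0,0]], "slide": [[-4,38,0],[-4,38,0],[-4,38,0],[-3,32,0],[-2,14,0]], "gripper": [35,35,35,35,35]}}

```text
clock: 28.05
eef_pos: [452.4, 288.3, 154.8]
tool_rot: [-3.138, 0.004, -1.07]
force: [0.1, 0.3, -1.5]
width: 45.5
```

Request:
{"fn": "arm_command", "kwargs": {"rot": [[0,0,0],[0,0,0]], "slide": [[0,0,0],[0,0,0]], "gripper": [35,35]}}

```text
clock: 28.22
eef_pos: [450.7, 293.5, 154.3]
tool_rot: [-3.138, 0.006, -1.061]
force: [0.4, -0.2, -0.0]
width: 45.8
```

```bash
python3 go.py 453 314 150 -61.8;python3 - <<'E'
from h import *
im,d,c=snap('wrist','w7')
E
```

```text
t 28.22 slide [ 2.3 20.5 -4.3] rot [-0.38  0.03 -1.03] F [ 0.4 -0.2 -0. ]
```

View pics/w7.png

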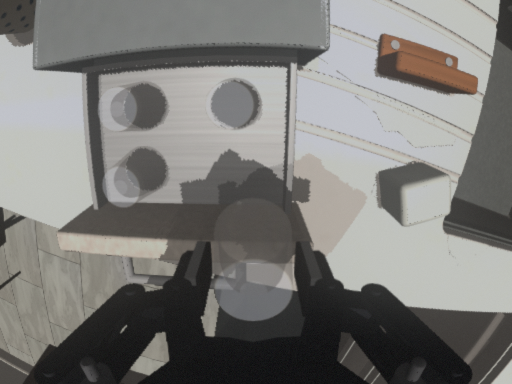

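Request:
{"fn": "arm_command", "kwargs": {"rot": [[-0.4,0,-1],[0,0,0],[0,0,0],[0,0,0],[0,0,0]], "slide": [[2,20,0],[0,0,0],[0,0,-20],[0,0,-20],[0,0,0]], "gripper": [35,35,35,35,35]}}

```text
clock: 28.68
eef_pos: [456.7, 304.6, 115.6]
tool_rot: [-3.138, -0.003, -1.093]
force: [-0.7, 0.0, -0.4]
width: 45.4
```

```bash
python3 go.py 453 314 45 -61.8; python3 - <<'E'
from h import *
im,d,c=load("pics/w7.npz")
f=np.array([595,440.]);a=np.deg2rad(28.2);ex=np.array([np.cos(a),np.sin(a)]);ey=np.array([-ex[1],ex[0]])
for px in [(118,108),(232,103),(122,186)]:
    p=onplane(c,px[0],px[1],77,True)[:2];print(p,(p-f)@ex+151.5,(p-f)@ey-3)
E
```

```text
t 28.68 slide [ -3.7   9.4 -70.6] rot [0.06 0.27 0.8 ] F [-0.7  0.  -0.4]
[469.47278868 424.18739554] 33.400177001019685 42.382276828888834
[512.77893108 344.83133314] 34.06626181119448 -48.01884562329181
[412.15693802 395.46587324] -30.68485737551299 44.15454914335618
```

All three sit where planned.

Request:
{"fn": "arm_command", "kwargs": {"rot": [[0,0.2,0.8],[0,0,0],[0,0,0],[0,0,0],[0,0,0]], "slide": [[-3,9,0],[0,1,-20],[0,0,-20],[0,0,-5],[0,0,0]], "gripper": [35,35,35,35,35]}}

```text
clock: 29.1
eef_pos: [457.4, 311.5, 74.1]
tool_rot: [-3.137, -0.001, -1.085]
force: [-0.4, -0.4, -0.4]
width: 45.6
```

```bash
python3 go.py 453 314 45 -61.8
```

```text
t 29.1 slide [ -4.4   2.5 -29.1] rot [-0.05  0.28  0.36] F [-0.4 -0.4 -0.4]
```

Request:
{"fn": "arm_command", "kwargs": {"rot": [[0,0.3,0.4],[0,0,0],[0,0,0],[0,0,0],[0,0,0]], "slide": [[-4,2.5,-7],[0,0,-14],[0,0,-9],[0,0,0],[0,0,0]], "gripper": [35,35,35,35,35]}}

```text
clock: 29.52
eef_pos: [455.4, 315.5, 47.1]
tool_rot: [-3.136, 0.003, -1.077]
force: [0.1, -0.7, -0.7]
width: 45.8
```

```bash
python3 go.py 453 314 45 -61.8
```

```text
t 29.52 slide [-2.4 -1.5 -2.1] rot [-0.29  0.22 -0.1 ] F [ 0.1 -0.7 -0.7]
```

Request:
{"fn": "arm_command", "kwargs": {"rot": [[0,0,0],[0,0,0],[0,0,0],[0,0,0],[0,0,0]], "slide": [[-1,0,-3],[0,0,0],[0,0,0],[0,0,0],[0,0,20]], "gripper": [35,35,47,57,57]}}

```text
clock: 29.93
eef_pos: [453.3, 315.5, 63.7]
tool_rot: [-3.138, 0.003, -1.076]
force: [0.7, 0.3, 0.7]
width: 56.8
```

Request:
{"fn": "arm_command", "kwargs": {"rot": [[0,0,0],[0,0,0],[0,0,0],[0,0,0],[0,0,0]], "slide": [[0,0,30],[0,0,30],[-5,-5,25],[-20,-10,0],[-20,-10,0]], "gripper": [57,57,57,34,34]}}

```text
clock: 30.35
eef_pos: [413.7, 291.2, 156.3]
tool_rot: [-3.127, 0.001, -1.077]
force: [-0.5, 0.9, -0.5]
width: 34.8
```

```bash
python3 go.py 346 312 150 28.2;python3 - <<'E'
from h import *
im,d,c=snap('wrist','w8');snap('top','top8')
E
```

```text
t 30.35 slide [-67.7  20.8  -6.3] rot [-0.88  0.23 89.89] F [-0.5  0.9 -0.5]
```

View pics/w8.png

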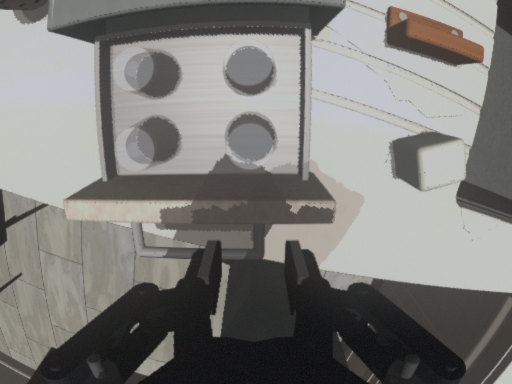

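Request:
{"fn": "arm_command", "kwargs": {"rot": [[-0.5,0.2,0],[-0.4,0,0],[0,0,0],[0,0,0],[0,0,0]], "slide": [[-25,4,0],[-28,4,0],[-25,4,0],[-10,2,0],[0,0,0]], "gripper": [50,50,50,50,50]}}

```text
clock: 30.87
eef_pos: [323.8, 304.8, 157.6]
tool_rot: [-3.136, -0.011, -1.082]
force: [-0.3, 0.2, 0.4]
width: 50.0
```

```bash
python3 go.py 322 297 54 -61.8
```

```text
t 30.87 slide [  -1.8   -7.8 -103.6] rot [0.39 0.59 0.17] F [-0.3  0.2  0.4]
```

Request:
{"fn": "arm_command", "kwargs": {"rot": [[0.4,0.6,0],[0,0,0],[0,0,0],[0,0,0],[0,0,0]], "slide": [[-4,-9,0],[0,0,-25],[0,0,-30],[0,0,-15],[0,0,0]], "gripper": [50,50,50,50,50]}}

```text
clock: 31.28
eef_pos: [328.7, 295.0, 87.5]
tool_rot: [-3.129, -0.0, -1.083]
force: [-0.2, -1.0, 0.7]
width: 50.1
```

```bash
python3 go.py 321 295 54 -61.8
```

```text
t 31.28 slide [ -7.7  -0.  -33.5] rot [-0.33  0.63  0.25] F [-0.2 -1.   0.7]
```

Request:
{"fn": "arm_command", "kwargs": {"rot": [[-0.3,0.6,0.2],[0,0,0],[0,0,0],[0,0,0],[0,0,0]], "slide": [[-8,0,0],[0,0,-12],[0,0,-14],[0,0,-4],[0,0,0]], "gripper": [50,50,50,50,50]}}

```text
clock: 31.7
eef_pos: [326.3, 293.1, 59.8]
tool_rot: [-3.136, 0.0, -1.086]
force: [-0.2, 0.4, 0.2]
width: 49.8
```

```bash
python3 go.py 321 295 54 -61.8
```

```text
t 31.7 slide [-5.3  1.9 -5.8] rot [-0.14  0.26  0.44] F [-0.2  0.4  0.2]
```

Request:
{"fn": "arm_command", "kwargs": {"rot": [[0,0.2,0.4],[0,0,0],[0,0,0],[0,0,0],[0,0,0]], "slide": [[3.5,2,-3],[3.5,2,0],[4.4,2.4,0],[5.3,2.8,0],[6.2,3.3,0]], "gripper": [50,50,50,50,50]}}

```text
clock: 32.12
eef_pos: [349.2, 305.5, 59.0]
tool_rot: [3.141, 0.003, -1.078]
force: [-1.4, -1.1, -1.2]
width: 50.2
```

Request:
{"fn": "arm_command", "kwargs": {"rot": [[0,0,0],[0,0,0],[0,0,0],[0,0,0],[0,0,0]], "slide": [[7,3.7,0],[7,3.7,0],[7,3.7,0],[7,3.7,0],[7,3.7,0]], "gripper": [50,50,50,50,50]}}

```text
clock: 32.53
eef_pos: [386.9, 325.7, 59.1]
tool_rot: [3.138, 0.003, -1.077]
force: [-1.7, -1.3, -0.4]
width: 50.3
```

```bash
cat > uv.py <<'E'
from h import *
s=telemetry.read_state();a=np.deg2rad(28.2);ex=np.array([np.cos(a),np.sin(a)]);ey=np.array([-ex[1],ex[0]])
p=s['eef_pos'][:2]-[595,440];print("u,v",p@ex,p@ey,"z",s['eef_pos'][2],"F",s['force'])
E
python3 uv.py; python3 go.py 0 0 54 -61.8
```

```text
u,v -237.37874905444505 -2.3699930377134386 z 59.05581943930842 F [-1.68671894 -1.32016154 -0.37258892]
t 32.53 slide [-386.9 -325.7   -5.1] rot [-0.06 -0.24 -0.11] F [-1.7 -1.3 -0.4]
```

Request:
{"fn": "arm_command", "kwargs": {"rot": [[0,0,0],[0,0,0],[0,0,0],[0,0,0],[0,0,0]], "slide": [[7,3.7,0],[7,3.7,0],[7,3.7,0],[7,3.7,0],[7,3.7,0]], "gripper": [50,50,50,50,50]}}

```text
clock: 32.95
eef_pos: [425.9, 346.7, 59.1]
tool_rot: [3.138, 0.003, -1.076]
force: [-2.1, -0.9, 0.0]
width: 49.9
```

```bash
python3 uv.py; python3 go.py 0 0 54 -61.8
```

```text
u,v -193.09813116702466 -2.3175092167837814 z 59.06043016253631 F [-2.11816052 -0.85281082  0.0138623 ]
t 32.95 slide [-425.9 -346.7   -5.1] rot [-0.08 -0.25 -0.14] F [-2.1 -0.9  0. ]
```

Request:
{"fn": "arm_command", "kwargs": {"rot": [[0,0,0],[0,0,0],[0,0,0],[0,0,0],[0,0,0]], "slide": [[6.2,3.3,0],[5.3,2.8,0],[4.4,2.4,0],[3.5,1.9,0],[3.5,1.9,0]], "gripper": [50,50,50,50,50]}}

```text
clock: 33.37
eef_pos: [452.6, 361.1, 59.0]
tool_rot: [3.14, 0.003, -1.076]
force: [-2.4, -0.5, 0.7]
width: 50.5
```

```bash
python3 uv.py
```

```text
u,v -162.76073060356 -2.261861825787354 z 59.048566881100975 F [-2.41048371 -0.51516061  0.66494762]
```

Request:
{"fn": "arm_command", "kwargs": {"rot": [[0,0,0],[0,0,0],[0,0,0],[0,0,0],[0,0,0]], "slide": [[3.5,1.9,0],[3.5,1.9,0],[3.5,1.9,0],[3.5,1.9,0],[3.5,1.9,0]], "gripper": [50,50,50,50,50]}}

```text
clock: 33.78
eef_pos: [465.3, 368.0, 58.6]
tool_rot: [3.125, 0.005, -1.076]
force: [-11.6, -6.4, 11.2]
width: 50.2
```

```bash
python3 uv.py
```

```text
u,v -148.33584313699527 -2.1847369091643833 z 58.59431466517963 F [-11.55286113  -6.4306499   11.1541422 ]
```

Request:
{"fn": "arm_command", "kwargs": {"rot": [[0,0,0],[0,0,0],[0,0,0],[0,0,0],[0,0,0]], "slide": [[3.5,1.9,0],[3.5,1.9,0],[0,0,0],[-9,-5,0],[-18,-10,0]], "gripper": [50,50,50,50,50]}}

```text
clock: 34.2
eef_pos: [443.0, 354.5, 59.3]
tool_rot: [3.115, 0.007, -1.076]
force: [0.9, 0.7, -0.7]
width: 50.4
```

Request:
{"fn": "arm_command", "kwargs": {"rot": [[0,0,0],[0,0,0],[0,0,0],[0,0,0],[0,0,0]], "slide": [[-18,-10,0],[-4,-15,20],[0,-20,35],[0,-20,30],[0,-10,0]], "gripper": [50,50,30,10,0]}}

```text
clock: 34.62
eef_pos: [420.3, 279.4, 146.1]
tool_rot: [3.119, 0.006, -1.072]
force: [0.7, 0.7, 0.5]
width: 14.2
```

```bash
python3 - <<'E'
from h import *
a=np.deg2rad(28.2);ex=np.array([np.cos(a),np.sin(a)]);ey=np.array([-ex[1],ex[0]])
for n in ["scene","top"]:
    im,d,c=snap(n,n+"9");w=cloud(d,c)
    p=w.reshape(-1,3);p=p[~np.isnan(p[:,2])]
    u=(p[:,:2]-[595,440])@ex;v=(p[:,:2]-[595,440])@ey
    for lo in (-90,-60,-30,0,30,60):
        m=(v>lo)&(v<lo+30)&(u>-140)&(u<0)&(p[:,2]>85)&(p[:,2]<106);print(lo,m.sum(),np.round(np.percentile(u[m],[1,5]),1))
    # timer & stop
    for nm,g,rr in (("timer",(525,140),75),("stop",(639,196),70)):
        m=(abs(p[:,0]-g[0])<rr)&(abs(p[:,1]-g[1])<rr)&(p[:,2]>12)&(p[:,2]<80)
        q=p[m].astype(np.float32);
        z=np.percentile(q[:,2],90);qt=q[q[:,2]>z-8]
        r=cv2.minAreaRect(qt[:,:2]);print(nm,z,r)
im=cv2.imread('pics/scene9.png');cv2.imwrite('pics/s9c.png',cv2.resize(im[75:305,75:305],None,fx=2.6,fy=2.6))
E
```

```text
-90 174 [-94.2 -92.5]
-60 170 [-94.4 -92.3]
-30 155 [-93.9 -92.7]
0 125 [-90.  -75.5]
30 92 [-67.1 -63.1]
60 38 [-39.7 -32.8]Traceback (most recent call last):
  File "<stdin>", line 14, in <module>
cv2.error: OpenCV(4.12.0) /io/opencv/modules/imgproc/src/convhull.cpp:143: error: (-215:Assertion failed) total >= 0 && (depth == CV_32F || depth == CV_32S) in function 'convexHull'
```

```bash
cat > ts.py <<'E'
from h import *
import sys
k=sys.argv[1]
for n in ["scene","top"]:
    im,d,c=snap(n,n+k);w=cloud(d,c)
    p=w.reshape(-1,3);p=p[~np.isnan(p[:,2])]
    for nm,g,rr,z0,z1 in (("timer",(535,140),75,50,72),("stop",(639,196),62,40,58)):
        m=(abs(p[:,0]-g[0])<rr)&(abs(p[:,1]-g[1])<rr)&(p[:,2]>z0)&(p[:,2]<z1)
        q=np.ascontiguousarray(p[m],dtype=np.float32)
        if len(q)<10: print(nm,len(q));continue
        r=cv2.minAreaRect(np.ascontiguousarray(q[:,:2]));print(n,nm,np.median(q[:,2]),np.round(r[0],1),np.round(r[1],1),round(r[2],1))
    if n=="scene": cv2.imwrite(f'pics/s{k}c.png',cv2.resize(im[75:305,75:305,::-1],None,fx=2.6,fy=2.6))
E
python3 ts.py 10
```

```text
scene timer 60.159027 [527.5 144.9] [46.8 58.5] 41.6
scene stop 47.60488 [637.5 198.6] [ 24.3 100.7] 22.3
top timer 61.934486 [530.6 141.7] [45.3 58.7] 41.5
top stop 49.96645 [641.6 194.7] [21.9 98.8] 24.4
```

View pics/s10c.png

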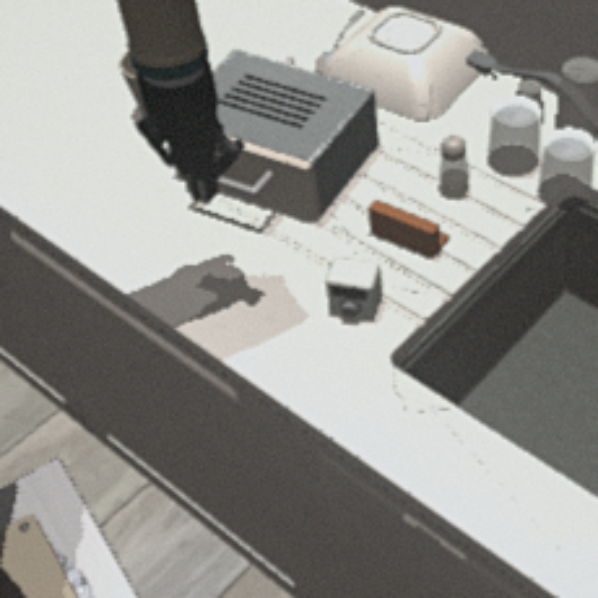

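```bash
python3 go.py 529 143.5 130 -48.5
```

```text
t 34.77 slide [ 111.6 -137.5  -12. ] rot [ 0.64 -1.62 12.84] F [ 0.4  0.4 -0.1]
```

Request:
{"fn": "arm_command", "kwargs": {"rot": [[0.6,-1.6,3],[0,0,5],[0,0,5],[0,0,0],[0,0,0]], "slide": [[25,-32,0],[30,-36,-3],[30,-36,-3],[20,-24,0],[0,0,0]], "gripper": [80,80,80,80,80]}}

```text
clock: 35.18
eef_pos: [522.2, 161.6, 129.1]
tool_rot: [3.139, 0.005, -0.811]
force: [1.0, -0.1, 0.5]
width: 60.4
```

Request:
{"fn": "arm_command", "kwargs": {"rot": [[0,0,0],[0,0,0]], "slide": [[0,0,0],[0,0,0]], "gripper": [80,80]}}

```text
clock: 35.35
eef_pos: [522.9, 161.9, 126.4]
tool_rot: [3.137, 0.007, -0.813]
force: [-1.0, -0.1, 0.1]
width: 80.1
```

```bash
python3 go.py 529 143.5 120 -48.5; python3 - <<'E'
from h import *
im,d,c=snap("wrist","w11");w=cloud(d,c,True)
p=w.reshape(-1,3);p=p[~np.isnan(p[:,2])]
for nm,g,rr,z0,z1 in (("timer",(535,140),75,50,72),("stop",(639,196),62,40,58)):
    m=(abs(p[:,0]-g[0])<rr)&(abs(p[:,1]-g[1])<rr)&(p[:,2]>z0)&(p[:,2]<z1)
    q=np.ascontiguousarray(p[m],dtype=np.float32)
    r=cv2.minAreaRect(np.ascontiguousarray(q[:,:2]));print(nm,len(q),np.median(q[:,2]),r)
E
python3 go.py 529 143.5 120 -48.5
```

```text
t 35.35 slide [  6.1 -18.4  -6.4] rot [-0.09 -0.45 -1.9 ] F [-1.  -0.1  0.1]
timer 4205 61.46004 ((530.3690795898438, 145.81790161132812), (44.631805419921875, 60.177310943603516), 42.1397590637207)
stop 3391 49.342697 ((640.6875610351562, 198.37796020507812), (20.86896324157715, 99.36538696289062), 23.708370208740234)
t 35.4 slide [  6.8 -19.2  -6.2] rot [-0.11 -0.51 -1.98] F [-0.3 -0.5 -0.8]
```

View pics/w11.png

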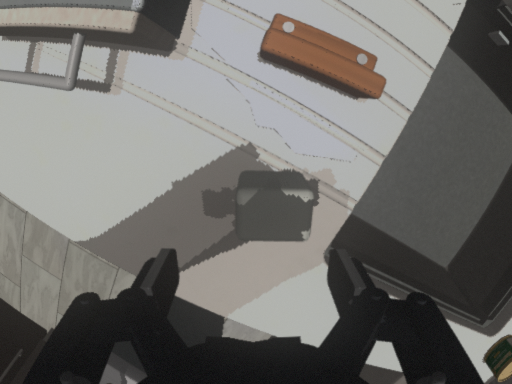

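Request:
{"fn": "arm_command", "kwargs": {"rot": [[0,-0.5,-1.4],[0,0,0],[0,0,0],[0,0,0],[0,0,0]], "slide": [[7,-18,0],[1,0,0],[0,0,-12],[0,0,-12],[0,0,0]], "gripper": [82,82,82,82,82]}}

```text
clock: 35.82
eef_pos: [526.1, 155.0, 98.7]
tool_rot: [3.142, 0.008, -0.824]
force: [-0.3, 0.4, -0.7]
width: 81.7
```

```bash
python3 go.py 530 145 18 -48
```

```text
t 35.82 slide [  3.9 -10.  -80.7] rot [-0.33 -0.3  -0.8 ] F [-0.3  0.4 -0.7]
```

Request:
{"fn": "arm_command", "kwargs": {"rot": [[-0.3,-0.3,-0.8],[0,0,0],[0,0,0],[0,0,0],[0,0,0]], "slide": [[4,-10,0],[0,-3,0],[0,0,-10],[0,0,-15],[0,0,0]], "gripper": [82,82,82,82,82]}}

```text
clock: 36.23
eef_pos: [529.5, 143.9, 72.3]
tool_rot: [-3.141, 0.001, -0.834]
force: [-0.1, 0.0, -0.8]
width: 81.9
```

```bash
python3 go.py 530 145 18 -48
```

```text
t 36.23 slide [  0.5   1.1 -54.3] rot [-0.06  0.01 -0.19] F [-0.1  0.  -0.8]
```

Request:
{"fn": "arm_command", "kwargs": {"rot": [[0,0,0],[0,0,0],[0,0,0],[0,0,0],[0,0,0]], "slide": [[0,1,-10],[0,0,-18],[0,0,-16],[0,0,-6],[0,0,0]], "gripper": [82,82,82,82,82]}}

```text
clock: 36.65
eef_pos: [530.7, 145.2, 20.1]
tool_rot: [-3.138, -0.0, -0.835]
force: [0.4, -0.7, 1.1]
width: 82.2
```

```bash
python3 go.py 530 145 18 -48
```

```text
t 36.65 slide [-0.7 -0.2 -2.1] rot [-0.11  0.16 -0.16] F [ 0.4 -0.7  1.1]
```

Request:
{"fn": "arm_command", "kwargs": {"rot": [[0,0,0],[0,0,0],[0,0,0],[0,0,0],[0,0,0]], "slide": [[0,0,-2],[0,0,0],[0,0,0],[0,0,0],[0,0,0]], "gripper": [70,60,50,50,50]}}

```text
clock: 37.07
eef_pos: [530.9, 145.7, 19.3]
tool_rot: [-3.137, -0.0, -0.835]
force: [-0.8, -0.5, -3.6]
width: 59.3
```

```bash
python3 go.py 0 0 18 -48
```

```text
t 37.07 slide [-530.9 -145.7   -1.3] rot [-0.16  0.19 -0.16] F [-0.8 -0.5 -3.6]
```

Request:
{"fn": "arm_command", "kwargs": {"rot": [[0,0,0],[0,0,0],[0,0,-4],[0,0,-5],[0,0,-5]], "slide": [[0,0,8],[0,0,4],[12,6,0],[15,8,0],[15,7,0]], "gripper": [50,50,50,50,50]}}

```text
clock: 37.48
eef_pos: [570.1, 165.3, 34.5]
tool_rot: [-3.141, 0.003, -1.091]
force: [-0.2, 0.3, -3.6]
width: 59.0
```

```bash
python3 go.py 603 181 22 -66.5
```

```text
t 37.48 slide [ 32.9  15.7 -12.5] rot [-0.19 -0.05 -3.98] F [-0.2  0.3 -3.6]
```

Request:
{"fn": "arm_command", "kwargs": {"rot": [[0,0,-2],[0,0,-1],[0,0,0],[0,0,0],[0,0,0]], "slide": [[12,6,0],[10,5,0],[5,2,0],[0,0,0],[0,0,0]], "gripper": [50,50,50,50,50]}}

```text
clock: 37.9
eef_pos: [601.0, 181.6, 36.7]
tool_rot: [-3.137, 0.001, -1.145]
force: [-0.5, 0.7, -3.3]
width: 60.0
```

```bash
python3 go.py 603 181 22 -66.5
```

```text
t 37.9 slide [  2.   -0.6 -14.7] rot [-0.17  0.22 -0.92] F [-0.5  0.7 -3.3]
```

Request:
{"fn": "arm_command", "kwargs": {"rot": [[0,0.2,-0.9],[0,0,0],[0,0,0],[0,0,0],[0,0,0]], "slide": [[1,0,-4],[0,0,-6],[0,0,-4],[0,0,0],[0,0,0]], "gripper": [50,50,50,50,50]}}

```text
clock: 38.32
eef_pos: [599.0, 179.9, 21.1]
tool_rot: [3.139, 0.004, -1.164]
force: [-0.5, 0.2, -3.4]
width: 59.4
```

```bash
python3 go.py 603 181 20 -66.5;  cat > wt.py <<'E'
from h import *
import sys
im,d,c=snap("wrist",sys.argv[1]);w=cloud(d,c,True)
p=w.reshape(-1,3);p=p[~np.isnan(p[:,2])]
t=np.deg2rad(23.5);ex=np.array([np.cos(t),np.sin(t)]);ey=np.array([-ex[1],ex[0]])
for nm,z0,z1 in (("timer",56,75),("stop",43,53.5)):
    a=(p[:,:2]-[640.5,197])@ex;b=(p[:,:2]-[640.5,197])@ey
    m=(abs(b)<60)&(p[:,2]>z0)&(p[:,2]<z1)&((a<-6)&(a>-75) if nm=="timer" else (a<15)&(a>-15))
    q=np.ascontiguousarray(p[m],dtype=np.float32)
    if len(q)<20: print(nm,len(q));continue
    r=cv2.minAreaRect(np.ascontiguousarray(q[:,:2]));print(nm,len(q),np.median(q[:,2]),r,"a",np.percentile(a[m],[1,99]),"b",np.percentile(b[m],[1,99]))
E
python3 wt.py w12
```

```text
t 38.32 slide [ 4.   1.1 -1.1] rot [-0.17 -0.23  0.16] F [-0.5  0.2 -3.4]
timer 13275 64.12191 ((600.4443969726562, 179.55926513671875), (44.89857482910156, 119.64208984375), 22.88730239868164) a [-63.85559068 -22.14019694] b [-48.74534189  47.96660283]
stop 10468 49.466373 ((641.8912963867188, 198.14334106445312), (19.60575294494629, 99.1480941772461), 23.264299392700195) a [-7.41048896 11.19612925] b [-46.59244334  47.87661086]
```

View pics/w12.png

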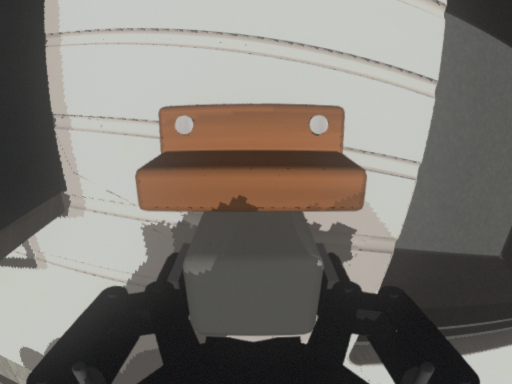

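Request:
{"fn": "arm_command", "kwargs": {"rot": [[0,0,0],[0,0,0],[0,0,0],[0,0,0],[0,0,0]], "slide": [[2,1,-1.5],[3,1.3,-1],[3,1.3,0],[3,1.3,0],[0,0,0]], "gripper": [50,50,50,50,50]}}

```text
clock: 38.78
eef_pos: [610.9, 184.8, 19.0]
tool_rot: [3.139, 0.004, -1.164]
force: [0.4, -0.8, -3.5]
width: 59.5
```

```bash
python3 go.py 603 181 20 -66.5; python3 wt.py w13
```

```text
t 38.78 slide [-7.9 -3.8  1. ] rot [-0.16 -0.24  0.2 ] F [ 0.4 -0.8 -3.5]
timer 13297 62.091805 ((612.2904052734375, 184.70458984375), (44.24797821044922, 119.7047348022461), 23.065683364868164) a [-50.96860793  -9.5086692 ] b [-51.6074195   50.33661866]
stop 11302 49.43872 ((640.3189697265625, 197.13755798339844), (23.51995086669922, 98.7260971069336), 23.245271682739258) a [-10.34819342  11.27252177] b [-46.61116893  47.62341957]
```

Request:
{"fn": "arm_command", "kwargs": {"rot": [[0,0,0],[0,0,0],[0,0,0]], "slide": [[2,0.8,-0.5],[1.5,0.6,0],[0,0,0]], "gripper": [50,50,50]}}

```text
clock: 39.08
eef_pos: [611.2, 184.8, 18.9]
tool_rot: [3.132, 0.006, -1.163]
force: [1.0, 0.8, -2.6]
width: 59.1
```

```bash
python3 go.py 603 181 20 -66.5
```

```text
t 39.08 slide [-8.2 -3.8  1.1] rot [-0.08 -0.64  0.15] F [ 1.   0.8 -2.6]
```

Request:
{"fn": "arm_command", "kwargs": {"rot": [[0,-0.5,0],[0,0,0],[0,0,0],[0,0,0],[0,0,0]], "slide": [[0,0,-2],[0,0,0],[0,0,0],[0,0,0],[0,0,0]], "gripper": [50,50,62,72,78]}}

```text
clock: 39.5
eef_pos: [613.5, 185.3, 20.4]
tool_rot: [-3.137, 0.002, -1.164]
force: [-0.2, 0.2, -0.4]
width: 78.1
```

```bash
python3 go.py 603 181 20 -66.5; python3 wt.py w14
```

```text
t 39.5 slide [-10.5  -4.3  -0.4] rot [-0.22  0.18  0.17] F [-0.2  0.2 -0.4]
timer 12190 61.591927 ((612.7122802734375, 184.87608337402344), (44.742271423339844, 119.18254089355469), 22.265565872192383) a [-50.63476128  -9.23664869] b [-50.73565496  48.43537505]
stop 10729 49.470238 ((640.7067260742188, 197.087646484375), (23.09324073791504, 99.05992126464844), 23.429771423339844) a [-9.96093794 11.25985995] b [-46.50664017  47.65790607]
```

View pics/w14.png

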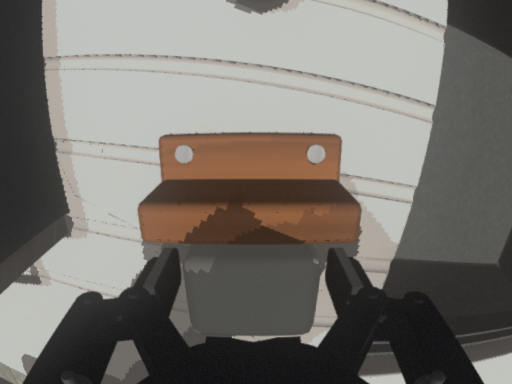

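Request:
{"fn": "arm_command", "kwargs": {"rot": [[0,0,0],[0,0,0],[0,0,0],[0,0,0],[0,0,0]], "slide": [[0,0,15],[0,0,28],[0,0,30],[-10,-4,20],[-20,-8,0]], "gripper": [80,80,80,60,30]}}

```text
clock: 39.97
eef_pos: [586.3, 173.3, 118.6]
tool_rot: [-3.135, -0.001, -1.162]
force: [0.4, 0.3, 0.6]
width: 57.6
```

Request:
{"fn": "arm_command", "kwargs": {"rot": [[0,0,0],[0,0,0],[0,0,0],[0,0,0],[0,0,0]], "slide": [[-20,-8,0],[-15,-6,0],[0,0,0],[0,0,0],[0,0,0]], "gripper": [0,0,0,0,0]}}

```text
clock: 40.38
eef_pos: [550.4, 157.8, 126.3]
tool_rot: [-3.127, -0.0, -1.165]
force: [-0.5, -0.2, -0.6]
width: 0.1
```

```bash
python3 go.py 545 155.5 100 -66.5; python3 wt.py w15;python3 ts.py 15; python3 go.py 545 155.5 100 -66.5
```

```text
t 40.38 slide [ -5.4  -2.3 -26.3] rot [-0.32  0.77  0.25] F [-0.5 -0.2 -0.6]
timer 5014 61.514927 ((611.5247192382812, 183.76695251464844), (45.21241760253906, 60.10541915893555), 23.142671585083008) a [-53.17960986 -10.12419413] b [-29.14547883  28.1808347 ]
stop 3422 49.434166 ((640.9303588867188, 197.96685791015625), (20.03301429748535, 100.2529296875), 23.196670532226562) a [-8.7209428  10.46535854] b [-47.30453718  48.55706861]
scene timer 59.33908 [599.6 180.3] [30.6 60.6] 14.5
scene stop 48.55551 [617.2 188.6] [68.6 97.4] 22.2
timer 0
top stop 50.77 [649.5 169.3] [25.5 46.3] 21.3
t 40.53 slide [ -5.7  -2.4 -25.6] rot [-0.29  0.76  0.21] F [ 0.3 -0.1  0.2]
```

View pics/w15.png

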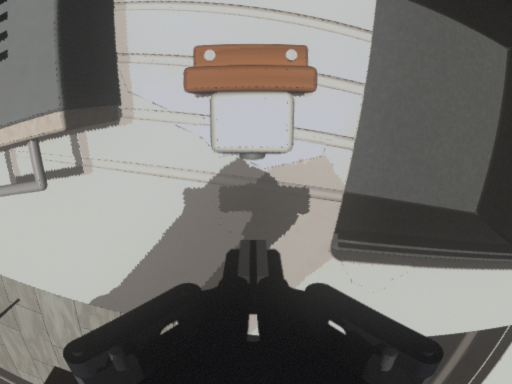

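View pics/s15c.png

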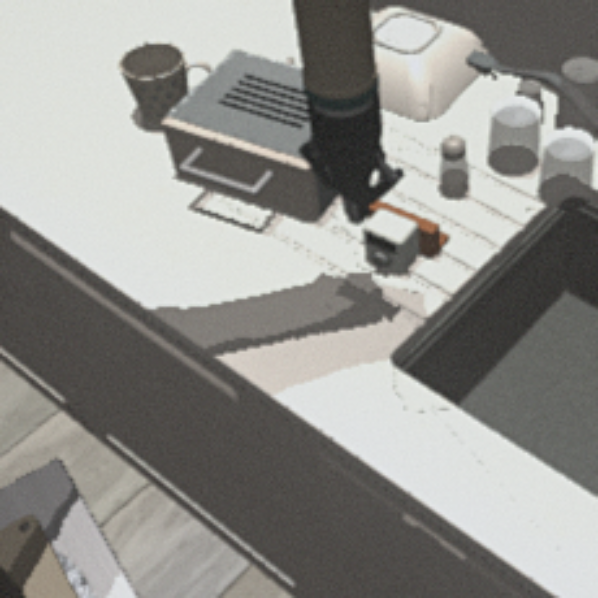

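Request:
{"fn": "arm_command", "kwargs": {"rot": [[-0.3,0.7,0],[0,0,0],[0,0,0],[0,0,0],[0,0,0]], "slide": [[-6,-3,-15],[0,0,-28],[0,0,-28],[0,0,-15],[0,0,0]], "gripper": [0,0,0,0,0]}}

```text
clock: 40.95
eef_pos: [545.8, 155.3, 33.3]
tool_rot: [-3.141, -0.002, -1.162]
force: [-0.7, 0.3, -0.5]
width: -0.2
```

```bash
python3 go.py 547 156 12 -66.5
```

```text
t 40.95 slide [  1.2   0.7 -21.3] rot [0.09 0.08 0.07] F [-0.7  0.3 -0.5]
```

Request:
{"fn": "arm_command", "kwargs": {"rot": [[0,0,0],[0,0,0],[0,0,0],[0,0,0],[0,0,0]], "slide": [[1,0.5,-10],[0,0,-9],[0,0,-2],[0,0,0],[0,0,0]], "gripper": [0,0,0,0,0]}}

```text
clock: 41.37
eef_pos: [546.9, 155.0, 9.0]
tool_rot: [3.14, -0.003, -1.162]
force: [-0.5, 0.5, 0.3]
width: -0.2
```

```bash
cat > ab.py <<'E'
from h import *
s=telemetry.read_state();a=np.deg2rad(23.3);ex=np.array([np.cos(a),np.sin(a)]);ey=np.array([-ex[1],ex[0]])
p=s['eef_pos'][:2]-[640.5,197];print("a,b",p@ex,p@ey,"z",s['eef_pos'][2],"F",s['force'][:2]@ex,s['force'][:2]@ey,s['force'][2])
E
python3 ab.py
```

```text
a,b -102.62995703202499 -1.5428280869056925 z 9.036227038835772 F -0.2744219816894434 0.6374792058269242 0.29591989590468254
```

Request:
{"fn": "arm_command", "kwargs": {"rot": [[0,0,0],[0,0,0],[0,0,0],[0,0,0],[0,0,0]], "slide": [[5,2.5,1],[5,2.5,0],[5,2.2,0],[3,1.3,0],[0,0,0]], "gripper": [0,0,0,0,0]}}

```text
clock: 41.78
eef_pos: [569.2, 165.3, 13.0]
tool_rot: [-3.138, -0.004, -1.161]
force: [0.5, -0.1, -0.5]
width: -0.2
```

```bash
python3 ab.py
```

```text
a,b -78.0446622165258 -0.9043633153725525 z 13.003681433432158 F 0.40160887501960313 -0.2576137653248104 -0.4737553068799258
```

Request:
{"fn": "arm_command", "kwargs": {"rot": [[0,0,0],[0,0,0],[0,0,0],[0,0,0],[0,0,0]], "slide": [[1.8,0.8,-0.5],[1.8,0.8,0],[1.8,0.8,0],[1.8,0.8,0],[1.8,0.8,0]], "gripper": [0,0,0,0,0]}}

```text
clock: 42.2
eef_pos: [575.5, 168.1, 12.4]
tool_rot: [3.139, -0.002, -1.162]
force: [-3.8, -1.0, 3.2]
width: -0.2
```

```bash
python3 ab.py
```

```text
a,b -71.17400910548318 -0.824118642211273 z 12.404872968425629 F -3.8789779531613 0.6201952861018498 3.2289884140997516
```

Request:
{"fn": "arm_command", "kwargs": {"rot": [[0,0,0],[0,0,0],[0,0,0],[0,0,0],[0,0,0]], "slide": [[3,1.3,0],[3,1.3,0],[3,1.3,0],[3,1.3,0],[3,1.3,0]], "gripper": [0,0,0,0,0]}}

```text
clock: 42.62
eef_pos: [576.9, 168.8, 11.6]
tool_rot: [3.11, 0.005, -1.165]
force: [-9.4, -3.7, 6.8]
width: -0.1
```

```bash
python3 ab.py
```

```text
a,b -69.5657473110005 -0.7722187241178966 z 11.574836338036382 F -10.085617399459471 0.2927286157317778 6.817513886676423
```

Request:
{"fn": "arm_command", "kwargs": {"rot": [[0,0,0],[0,0,0],[0,0,0],[0,0,0],[0,0,0]], "slide": [[3.5,1.5,0],[3.5,1.5,0],[3.5,1.5,0],[3.5,1.5,0],[3.5,1.5,0]], "gripper": [0,0,0,0,0]}}

```text
clock: 43.03
eef_pos: [575.0, 168.6, 10.2]
tool_rot: [3.069, 0.014, -1.167]
force: [-10.8, -3.9, 6.0]
width: 0.0
```

```bash
python3 ab.py; python3 - <<'E'
from h import *
im,d,c=snap('scene','scene16');cv2.imwrite('pics/s16c.png',cv2.resize(im[120:220,170:300,::-1],None,fx=5,fy=5))
E
python3 wt.py w16; python3 ab.py
```

```text
a,b -71.35301052418757 -0.17032748110636958 z 10.156908880172805 F -11.503804110448844 0.6988774991638369 6.001033263600343
timer 25343 61.744263 ((603.3056640625, 178.19992065429688), (66.77830505371094, 92.67540740966797), 23.495756149291992) a [-74.57596163  -9.29038759] b [-39.00953019  34.62518158]
stop 16150 49.491043 ((640.387451171875, 197.48941040039062), (22.416954040527344, 99.03792572021484), 23.288253784179688) a [-9.32088992 11.00262456] b [-46.42711328  47.49791988]
a,b -71.32505438140566 -0.1532906950013472 z 10.03981134742567 F -10.726966911899277 0.4800253931332168 6.651032761169253
```

View pics/w16.png

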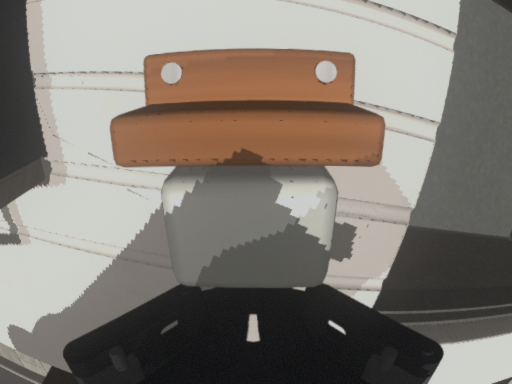

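```bash
python3 go.py 576 168.8 12 -66.5
```

```text
t 43.13 slide [0.9 0.2 2. ] rot [ 0.89 -4.13  0.34] F [-10.   -3.8   6.7]
```

Request:
{"fn": "arm_command", "kwargs": {"rot": [[0.9,-4,0],[0.2,-1,0],[0.2,-1,0],[0.2,-1,0],[0.2,-1,0]], "slide": [[2,0.9,1.5],[3.5,1.5,0.5],[3.5,1.5,0.5],[3.5,1.5,0.5],[3.5,1.5,0.5]], "gripper": [0,0,0,0,0]}}

```text
clock: 43.55
eef_pos: [577.6, 169.4, 9.4]
tool_rot: [-3.097, -0.01, -1.169]
force: [-9.0, -4.1, 6.5]
width: 0.1
```

```bash
python3 ab.py;python3 go.py 576 168.8 12 -66.5
```

```text
a,b -68.6658460554063 -0.4851331605620059 z 9.417824036642864 F -9.894576086797155 -0.22385353089673057 6.499902985800909
t 43.55 slide [-1.6 -0.6  2.6] rot [-0.46  2.56  0.46] F [-9.  -4.1  6.5]
```

Request:
{"fn": "arm_command", "kwargs": {"rot": [[0,0,0],[0,0,0],[0,2.5,0],[0,0,0],[0,0,0]], "slide": [[-3,-1.3,0],[-6,-2.6,0],[-12,-5,2],[-18,-8,5],[-18,-8,10]], "gripper": [0,0,0,0,0]}}

```text
clock: 43.97
eef_pos: [523.7, 146.2, 25.4]
tool_rot: [-3.132, 0.005, -1.166]
force: [-0.1, -0.2, -0.1]
width: -0.4
```

Request:
{"fn": "arm_command", "kwargs": {"rot": [[0,0,0],[0,0,0],[0,0,0],[0,0,0],[0,0,0]], "slide": [[-18,-8,20],[-20,5,35],[-20,5,35],[-10,5,30],[0,0,10]], "gripper": [0,0,0,0,0]}}

```text
clock: 44.38
eef_pos: [454.0, 151.0, 158.8]
tool_rot: [-3.128, 0.004, -1.173]
force: [0.9, -0.1, 0.5]
width: -0.0
```

```bash
python3 go.py 500 155.5 150 -66.5; python3 wt.py w17; python3 - <<'E'
from h import *
im,d,c=snap('scene','scene17');cv2.imwrite('pics/s17c.png',cv2.resize(im[75:305,75:305,::-1],None,fx=2.6,fy=2.6))
a=np.deg2rad(28.2);ex=np.array([np.cos(a),np.sin(a)]);ey=np.array([-ex[1],ex[0]])
w=cloud(d,c);p=w.reshape(-1,3);p=p[~np.isnan(p[:,2])]
u=(p[:,:2]-[595,440])@ex;v=(p[:,:2]-[595,440])@ey
for lo in (-90,-60,-30,0,30,60):
    m=(v>lo)&(v<lo+30)&(u>-140)&(u<0)&(p[:,2]>85)&(p[:,2]<106);print(lo,m.sum(),np.round(np.percentile(u[m],[1,5]),1))
# button from wrist: points z 15..30 in front of timer
im,d,c=load('pics/w17.npz');w=cloud(d,c,True);p=w.reshape(-1,3);p=p[~np.isnan(p[:,2])]
t=np.deg2rad(23.3);ex=np.array([np.cos(t),np.sin(t)]);ey=np.array([-ex[1],ex[0]])
A=(p[:,:2]-[640.5,197])@ex;B=(p[:,:2]-[640.5,197])@ey
m=(abs(B)<9)&(A>-80)&(A<-50)&(p[:,2]>15)&(p[:,2]<34);print("button a",m.sum(),np.percentile(A[m],[2,10,50]) if m.sum() else 0)
m=(abs(B)<25)&(A>-80)&(A<-20)&(p[:,2]>55)&(p[:,2]<66);print("front top edge a",np.percentile(A[m],[1,5]))
E
```

```text
t 44.38 slide [46.   4.5 -8.8] rot [-0.51  0.6   0.68] F [ 0.9 -0.1  0.5]
timer 2701 61.414284 ((606.4391479492188, 181.81678771972656), (35.4965934753418, 60.044403076171875), 23.875232696533203) a [-54.01868049 -21.93130548] b [-28.86485876  28.73158886]
stop 0
-90 73 [-63.2 -57. ]
-60 9 [-18.7 -17.1]Traceback (most recent call last):
  File "<stdin>", line 7, in <module>
    return _quantile_unchecked(
        a, q, axis, out, overwrite_input, method, keepdims, weights)
    return _ureduce(a,
                    func=_quantile_ureduce_func,
    ...<5 lines>...
                    overwrite_input=overwrite_input,
                    method=method)
    r = func(a, **kwargs)
    result = _quantile(arr,
                       quantiles=q,
    ...<2 lines>...
                       out=out,
                       weights=wgt)
    slices_having_nans = np.isnan(arr[-1, ...])
                                  ~~~^^^^^^^^^
IndexError: index -1 is out of bounds for axis 0 with size 0
```

View pics/s17c.png

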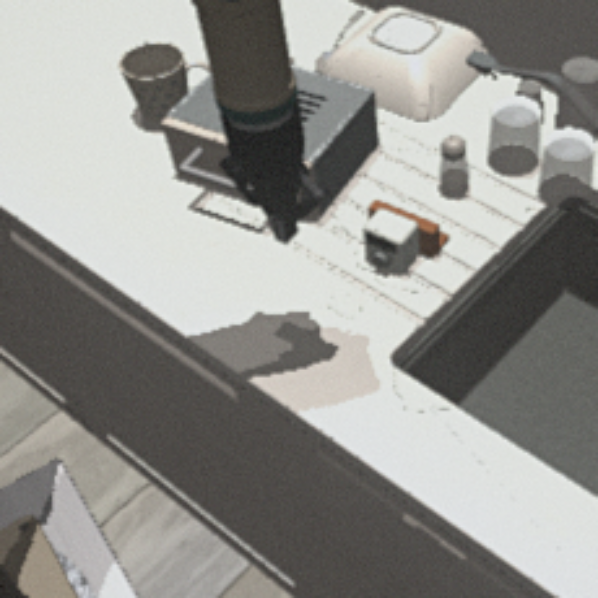

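View pics/w17.png

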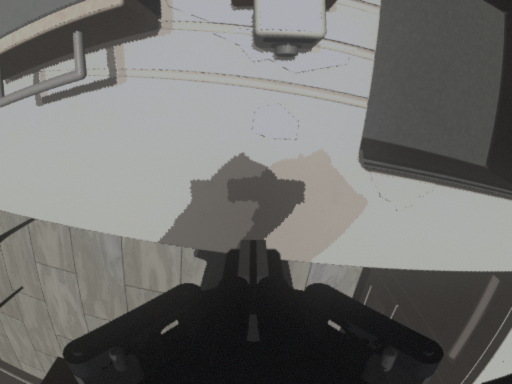

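Request:
{"fn": "arm_command", "kwargs": {"rot": [[0,0,0],[0,0,0],[0,0,0],[0,0,0],[0,0,0]], "slide": [[0,-30,10],[0,-38,10],[0,-38,10],[0,-38,10],[0,-15,0]], "gripper": [0,0,0,0,0]}}

```text
clock: 44.9
eef_pos: [460.7, -7.8, 195.1]
tool_rot: [-3.123, -0.002, -1.154]
force: [0.0, 0.3, -0.7]
width: 0.2
```

Request:
{"fn": "arm_command", "kwargs": {"rot": [[0,0,0],[0,0,0],[0,0,0],[0,0,0],[0,0,0]], "slide": [[0,-30,0],[0,-20,0],[0,0,0],[0,0,0],[0,0,0]], "gripper": [0,0,0,0,0]}}

```text
clock: 45.32
eef_pos: [464.8, -67.1, 192.1]
tool_rot: [-3.121, -0.009, -1.163]
force: [-0.3, 1.5, -0.4]
width: 0.1
```

```bash
python3 - <<'E'
from h import *
A=np.deg2rad(28.2);ex=np.array([np.cos(A),np.sin(A)]);ey=np.array([-ex[1],ex[0]])
t=np.deg2rad(23.3);fx=np.array([np.cos(t),np.sin(t)]);fy=np.array([-fx[1],fx[0]])
for n in ["scene","top"]:
    im,d,c=snap(n,n+"18");w=cloud(d,c);p=w.reshape(-1,3);p=p[~np.isnan(p[:,2])]
    u=(p[:,:2]-[595,440])@ex;v=(p[:,:2]-[595,440])@ey
    print(n,[np.round(np.percentile(u[m],1),1) for lo in (-90,-60,-30,0,30,60) for m in [(v>lo)&(v<lo+30)&(u>-140)&(u<0)&(p[:,2]>85)&(p[:,2]<106)]])
    a=(p[:,:2]-[640.5,197])@fx;b=(p[:,:2]-[640.5,197])@fy
    m=(abs(b)<50)&(a>-80)&(a<-4)&(p[:,2]>55)&(p[:,2]<72)
    print("timer",m.sum(),cv2.minAreaRect(np.ascontiguousarray(p[m][:,:2],dtype=np.float32)),"a",np.percentile(a[m],[1,99]),"b",np.percentile(b[m],[1,99]))
    for nm,g,z0,z1 in (("pepper",(752,237),70,110),("tin",(0,0),0,0)):
        pass
    o=load(f"pics/{n}0.npz")[1]; 
im=cv2.imread("pics/scene18.png");cv2.imwrite('pics/s18c.png',cv2.resize(im[75:330,75:405],None,fx=2.3,fy=2.3))
E
```

```text
scene [np.float64(-94.5), np.float64(-94.6), np.float64(-94.0), np.float64(-95.4), np.float64(-95.2), np.float64(-93.9)]Traceback (most recent call last):
  File "<stdin>", line 10, in <module>
    return _quantile_unchecked(
        a, q, axis, out, overwrite_input, method, keepdims, weights)
    return _ureduce(a,
                    func=_quantile_ureduce_func,
    ...<5 lines>...
                    overwrite_input=overwrite_input,
                    method=method)
    r = func(a, **kwargs)
    result = _quantile(arr,
                       quantiles=q,
    ...<2 lines>...
                       out=out,
                       weights=wgt)
    slices_having_nans = np.isnan(arr[-1, ...])
                                  ~~~^^^^^^^^^
IndexError: index -1 is out of bounds for axis 0 with size 0
```

```bash
python3 - <<'E'
from h import *
im=cv2.imread("pics/scene18.png");cv2.imwrite('pics/s18c.png',cv2.resize(im[75:330,75:405],None,fx=2.3,fy=2.3))
im,d,c=snap("top","top18");cv2.imwrite('pics/t18c.png',cv2.resize(im[90:265,90:350,::-1],None,fx=3,fy=3,interpolation=cv2.INTER_CUBIC))
E
```

```text
(no output)
```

View pics/s18c.png

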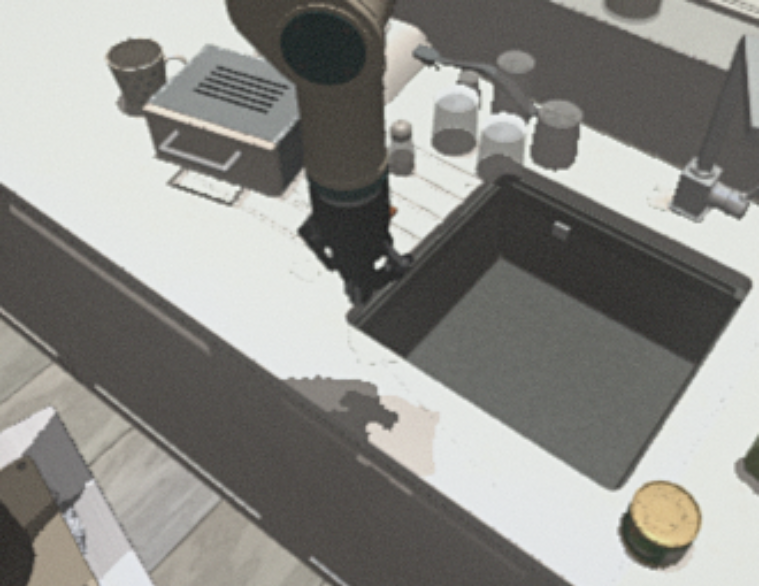

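View pics/t18c.png

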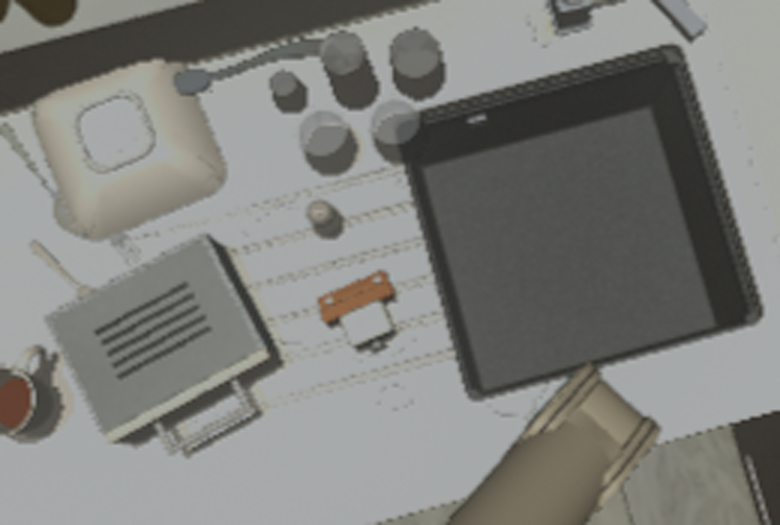

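```bash
python3 - <<'E'
from h import *
t=np.deg2rad(23.3);fx=np.array([np.cos(t),np.sin(t)]);fy=np.array([-fx[1],fx[0]])
im,d,c=snap("top","top19");w=cloud(d,c);p=w.reshape(-1,3);p=p[~np.isnan(p[:,2])]
a=(p[:,:2]-[640.5,197])@fx;b=(p[:,:2]-[640.5,197])@fy
m=(abs(b)<50)&(a>-80)&(a<-4)&(p[:,2]>55)&(p[:,2]<72)
print("timer",cv2.minAreaRect(np.ascontiguousarray(p[m][:,:2],dtype=np.float32)),"a",np.percentile(a[m],[1,99]),"b",np.percentile(b[m],[1,99]))
s=telemetry.read_state();print(s['eef_pos'],s['qd'].max())
ctrl.finish_job()
E
```

```text
timer ((614.048095703125, 182.17147827148438), (50.43965530395508, 58.57282638549805), 21.905717849731445) a [-54.71291001  -7.48703081] b [-31.92105287  24.84481675]
[464.47528401 -65.71122095 192.27329128] 0.00537803802554387
the job is handed in; nothing more can be done
```

I finished the whole job and handed it in at about 46 s of the 210 s allowed; no verdict is reported.

- **Drawer and glasses:** I pulled the drawer out about 145 mm and stood all four small glasses in it, mouth down, in a 2×2 pattern. The wrist picture taken before closing showed all four upright. I then pushed the drawer shut until it met a firm stop at about 13 N. The front now sits 1–2 mm further in than it started. The glasses can't be seen once the drawer is shut, so I could not recheck them after closing.
- **Timer:** I gripped it, turned it square and set it against the stop. The wrist camera put it within about 0.5° of square, about 1 mm off centre, with its back at the stop's face. I pressed the button with 10–11 N, about twice what full travel needs, so I take it as fully in; the travel itself was not measured. The tool tilted up to 4° during the press, so I levelled it and pressed a second time.
- **Last checks:** The pictures show the timer against the stop with its button out again, and the arm well clear. The final top-view rectangle was coarser (50 × 59 mm, about 1.4° off square), but the timer is still in place. The pepper pot, the tin and the back glasses look unmoved in the pictures, though I did not measure them. I saw no sign of the timer being knocked aside.

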